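# Put the mixed-up sample bottles back in their own drip dishes

### The job

The four sample bottles on the lab bench stand in each other's drip dishes: change them round so that each stands upright in the dish of its own cap's colour. The empty grey dish is the free spot for a bottle on the way and must be empty again at the end. Never stand a bottle on the bare bench, tip it over or drop it into a dish, and leave the measuring cylinder standing where it is.

Things in the scene. Friction and masses are not known exactly. Their poses are not given: they have to be found in the camera images.
- bottle_red: loose amber glass sample bottle with a red cap and a red stripe on its paper label, about 0.15 to 0.31 kg, 106 mm tall in all: body 54 mm wide up to 55 mm, shoulder narrowing to a 28 mm wide neck at 70 mm, round cap 38 mm wide from 78 to 106 mm, good to grip. Origin: centre of its underside; z up along the bottle. At the start it stands in a dish of another colour
- bottle_yellow: loose amber glass sample bottle with a yellow cap and a yellow stripe on its paper label, about 0.15 to 0.31 kg, 106 mm tall in all: body 54 mm wide up to 55 mm, shoulder narrowing to a 28 mm wide neck at 70 mm, round cap 38 mm wide from 78 to 106 mm, good to grip. Origin: centre of its underside; z up along the bottle. At the start it stands in a dish of another colour
- bottle_green: loose amber glass sample bottle with a green cap and a green stripe on its paper label, about 0.15 to 0.31 kg, 106 mm tall in all: body 54 mm wide up to 55 mm, shoulder narrowing to a 28 mm wide neck at 70 mm, round cap 38 mm wide from 78 to 106 mm, good to grip. Origin: centre of its underside; z up along the bottle. At the start it stands in a dish of another colour
- bottle_blue: loose amber glass sample bottle with a blue cap and a blue stripe on its paper label, about 0.15 to 0.31 kg, 106 mm tall in all: body 54 mm wide up to 55 mm, shoulder narrowing to a 28 mm wide neck at 70 mm, round cap 38 mm wide from 78 to 106 mm, good to grip. Origin: centre of its underside; z up along the bottle. At the start it stands in a dish of another colour
- dish_red: red plastic drip dish, round, fixed to the bench, 94 mm wide outside, 82 mm wide inside; its flat floor lies 10 mm and its lip 16 mm above the bench. Origin: centre of its underside, on the bench; z up. Home of the bottle with the red cap; another bottle stands in it at the start
- dish_yellow: yellow plastic drip dish, round, fixed to the bench, 94 mm wide outside, 82 mm wide inside; its flat floor lies 10 mm and its lip 16 mm above the bench. Origin: centre of its underside, on the bench; z up. Home of the bottle with the yellow cap; another bottle stands in it at the start
- dish_green: green plastic drip dish, round, fixed to the bench, 94 mm wide outside, 82 mm wide inside; its flat floor lies 10 mm and its lip 16 mm above the bench. Origin: centre of its underside, on the bench; z up. Home of the bottle with the green cap; another bottle stands in it at the start
- dish_blue: blue plastic drip dish, round, fixed to the bench, 94 mm wide outside, 82 mm wide inside; its flat floor lies 10 mm and its lip 16 mm above the bench. Origin: centre of its underside, on the bench; z up. Home of the bottle with the blue cap; another bottle stands in it at the start
- dish_grey: grey plastic drip dish, round, fixed to the bench, 94 mm wide outside, 82 mm wide inside; its flat floor lies 10 mm and its lip 16 mm above the bench. Origin: centre of its underside, on the bench; z up. Empty at the start: the free spot
- measuring_cylinder: loose glass measuring cylinder, 160 mm tall, 28 mm wide tube (34 mm at the mouth) on a white round foot 60 mm wide and 10 mm high; stands to the left of the dishes. Origin: centre of its underside; z up. To be left alone

How it is judged (in metres and radians):
At the end, for the whole second after the job is handed in: each of the four bottles stands upright (within 0.08 rad) and at rest (under 0.02 m/s) on the floor of the dish of its cap's colour (underside 6 to 14 mm above the bench), within 15 mm of the dish's centre; so the grey dish is empty (horizontal distance between bottle_red and dish_red below 0.015 m and height (world z) of bottle_red between 0.006 and 0.014 m and angle between each of bottle_red, bottle_yellow, bottle_green, bottle_blue's own z axis and vertical below 0.08 rad and linear speed of each of bottle_red, bottle_yellow, bottle_green, bottle_blue below 0.02 m/s and horizontal distance between bottle_yellow and dish_yellow below 0.015 m and height (world z) of bottle_yellow between 0.006 and 0.014 m and horizontal distance between bottle_green and dish_green below 0.015 m and height (world z) of bottle_green between 0.006 and 0.014 m and horizontal distance between bottle_blue and dish_blue below 0.015 m and height (world z) of bottle_blue between 0.006 and 0.014 m); the robot touches nothing.
It fails at once if a bottle is put on the bare bench (its underside less than 5 mm above the bench) (height (world z) of any of bottle_red, bottle_yellow, bottle_green, bottle_blue below 0.005 m).
It fails at once if a bottle is tipped by more than 0.5 rad (angle between any of bottle_red, bottle_yellow, bottle_green, bottle_blue's own z axis and vertical above 0.5 rad).
It fails at once if a bottle is dropped or slammed down: it moves faster than 0.6 m/s with its underside less than 30 mm above the bench ((linear speed of bottle_red above 0.6 m/s and height (world z) of bottle_red below 0.03 m) or (linear speed of bottle_yellow above 0.6 m/s and height (world z) of bottle_yellow below 0.03 m) or (linear speed of bottle_green above 0.6 m/s and height (world z) of bottle_green below 0.03 m) or (linear speed of bottle_blue above 0.6 m/s and height (world z) of bottle_blue below 0.03 m)).
It fails at once if the measuring cylinder is shifted by more than 20 mm or tipped by more than 0.3 rad (distance of measuring_cylinder from where it was at the start of the episode above 0.02 m or angle between measuring_cylinder's own z axis and vertical above 0.3 rad).
It also fails if it takes over 115 s, if anything falls off the work surface, if the arm or the gripper's body presses on something with over 40 N, if the wrist force passes 120 N, or if a joint passes its speed limit or range.

### The arm

A 6-joint arm with a two-finger parallel gripper is mounted at the origin on the work surface. World frame = base frame: x ahead of the robot, y to its left, z up, the work surface at z = 0. Lengths are in mm, angles in rad, forces in N, time in s.
With the tool pointing down it reaches from about 350 to 950 mm from the base axis. Payload 17.4 kg.
Tool frame: the origin (TCP) lies between the finger pads; the fingertips stand 11 mm ahead of it and the grasp point (between the pads) lies 8 mm behind it; y points along the fingers, x is the direction in which the jaws open and shut, and the axes are right-handed (so a half turn about y gives the same grasp; the last joint's range is limited). The gripper opens to 93 mm and grips with 3 to 60 N. Pads are 15 mm wide; open, the fingers measure 128 mm over their backs; the gripper's body (75 mm by 188 mm) begins 65 mm behind the grasp point.
Start: joints at [1.23, 0.116, 1.442, -0, 1.584, -0.038], TCP at [201.289, 644.294, 229.646] pointing down, gripper open.
Joint ranges: [-2.83, 2.83], [-0.83, 2.19], [0.07, 2.5], [-1.14, 4.28], [0.01, 3], [-2.97, 2.97]. Speed limits (rad/s): [1.89, 1.89, 2.22, 3.14, 3.14, 3.14].

### API

Orientations are given as a unit quaternion [x, y, z, w].
In Python, from workcell import robot, optics, ticket, nets gives the robot as it stands.
- The arm moves only by the tool carry_out, never from a script. Its arguments are lists of equal length, an entry for each row: "jaw": the closure in counts, from 0 (fully open) to 255 (shut); "linear": the shift along the tool's x, y, z in m, a list of three; "rot": the turn, a rotation vector about the tool's x, y, z in rad, a list of three. In form: {"jaw": [jaw, ...], "linear": [[tx, ty, tz], ...], "rot": [[ax, ay, az], ...]}. A call has exactly 10 rows; each row shifts and turns the commanded pose from where the row before left it, along the tool's axes as they then stand; what a row does not reach is not made up. A row lasts 1/10 s, in which the tool goes at most 50 mm and 8.59 degrees, less where a joint would pass 70% of its speed; a pose out of reach is approached as far as the arm can. A call is refused whole if a number of a shift passes 0.05 or a number of a turn 0.15, either way. A call with a gripper value outside its range is refused whole. The fingers move at their own pace and stop on an object; "newtons" is the grip in N (left out, the last holds). Time passes only in rows, so rows that do not move let the fingers close, or fill a call up. It gives the time, the measured TCP pose, the force and the opening at its end, in the units of the state.
- robot.read_state(): the state, without advancing time (a new reading comes with each control period).
- optics.get_image(name): name is "scene" or "top" or "wrist"; returns a dict with "frame" (420x560x3 uint8, red, green, blue), "intrinsics" (3x3 intrinsics, pixels), "D" ([k1, k2, p1, p2, k3] as OpenCV has them; the pictures are not rectified), "world_from_camera" (4x4, takes a point from camera to world coordinates). Camera axes: x right, y up, looking along -z (the intrinsics and any distortion apply to the point x, -y, -z); pixel columns grow to the right and rows downward; lengths in mm; the calibration is good to about 2 mm. A picture is of the moment at which its call begins. There is no depth.
- ticket.close_job(): hands the job in, once; it reports no verdict.
Trained networks look in a picture, given as the dict that the camera call returned (one of the last four; its "shot" number tells which), for a name from the list of things; names that differ only in an ending like _2 or _b are one class to them, and where a whole thing is asked for, a point or a joint stands for the part that bears it (a point fixed in the world has none). Each returns a list of dicts, best first, with "confidence" (0 to 1); they miss things now and then, are a little off and sometimes report something else, mostly with a low value. They report only what shows in the picture. A call takes as long as a camera call.
- nets.find_in(picture, name): "xy" ([column, row] as shares, 0 to 1, of the picture: columns of its width, rows of its height, amid what is visible of it).
- nets.outline_of(picture, name): "pixels" (420x560 bool, what is visible of it) and "xy" ([column, row] as shares, 0 to 1, of the picture: columns of its width, rows of its height, amid what is visible of it).
- nets.mark_of(picture, name): "xy" ([column, row] as shares, 0 to 1, of the picture: columns of its width, rows of its height: a listed point, or the origin of a listed thing).
The state is a dict: "time_s": time; "joints": joint angles; "joint_vel": joint speeds; "joint_torque": joint torques, N m; "ee_pos": TCP position; "orientation": TCP orientation; "contact_force": force on the tool from outside, world axes, zero at the start; "wrist_torque": the same for the moment, N m; "opening": finger opening in mm.
Only numpy, scipy, OpenCV 4.12 (cv2) and the standard library are available. Lean on these libraries where they do the work, as an engineer would, in place of code of your own. Each camera call takes 0.05 s, during which the arm holds its last target.

## Working session

There is one attempt and no reset: what is moved stays moved. The work goes in short steps, Python scripts to look and compute and a tool call to move; the robot and the scene stay as the last step left them, time stands still between calls to the robot, and variables do not carry over. Pictures are saved under pics/ and viewed, and the job is handed in when it is done.

Besides the shell and the picture viewer there is one more tool, called after "Call:" as a command line: name --argument value ..., lists and objects as JSON in quotes. carry_out: Moves the arm, as the interface text tells. Its arguments: {"type":"object","properties":{"jaw":{"type":"array"},"linear":{"type":"array"},"rot":{"type":"array"},"newtons":{"type":"number"}},"required":["jaw","linear","rot"]}

```bash
ls; mkdir -p pics; python3 - <<'E'
from workcell import robot, optics, ticket, nets
import cv2
print(robot.read_state())
for n in ["scene","top","wrist"]:
    p=optics.get_image(n); cv2.imwrite(f"pics/{n}0.png",p["frame"][:,:,::-1])
    print(n,p["intrinsics"].tolist(),p["D"],p["world_from_camera"].tolist())
E
```

```text
pics
{'time_s': 0.0, 'joints': array([ 1.23016559e+00,  1.16482891e-01,  1.44228906e+00,  8.59842292e-06,
        1.58404471e+00, -3.77948012e-02]), 'joint_vel': array([ 1.36899548e-03, -1.80873553e-04,  1.23751264e-03,  1.39555982e-03,
        1.03739767e-03, -9.43624236e-05]), 'joint_torque': array([-3.25278743e-04, -7.21248794e+01, -6.22629905e+01,  7.79317995e-02,
        2.36828439e-02, -6.42223563e-05]), 'ee_pos': array([201.23518559, 644.08070127, 228.89250208]), 'orientation': array([ 0.56993945,  0.41849923, -0.41921883, -0.56945851]), 'contact_force': array([-0.15480631,  0.39279346,  0.34172353]), 'wrist_torque': array([-0.00472974, -0.01368997,  0.00861385]), 'opening': 92.93477916401088}
scene [[387.4753091507801, 0.0, 278.9608486297104], [0.0, 387.4753091507801, 205.5950073130554], [0.0, 0.0, 1.0]] [-0.10177348  0.          0.          0.          0.        ] [[0.6363851262740398, -0.6075624512075163, 0.4752702798828143, 862.7629332864192], [0.7712597588220101, 0.4906829041416766, -0.4054487291938462, -244.62771546308008], [0.0131284225628589, 0.6245783821633635, 0.7808
[... 263 characters left out ...]
48812867917, -0.16585310863739475, 359.1303250675577], [-0.9999321703248673, -0.009479182350766965, 0.006767558744608359, 23.350363568389533], [0.00510130317665054, 0.16591271862623755, 0.9861272466086468, 1030.7104275558565], [0.0, 0.0, 0.0, 1.0]]
wrist [[349.2125198468627, 0.0, 280.19507166813435], [0.0, 349.2125198468627, 213.3431407477552], [0.0, 0.0, 1.0]] [-0.05389154  0.          0.          0.          0.        ] [[0.2978427630215409, -0.9169391394845846, -0.265541527819965, 126.57224357069116], [0.9546139183375001, 0.2856800194264592, 0.08425671140520431, 667.4831945678027], [-0.0013983676255498291, -0.2785848900815781, 0.9604105911464202, 383.88192050033894], [0.0, 0.0, 0.0, 1.0]]
```

View images.

View pics/scene0.png

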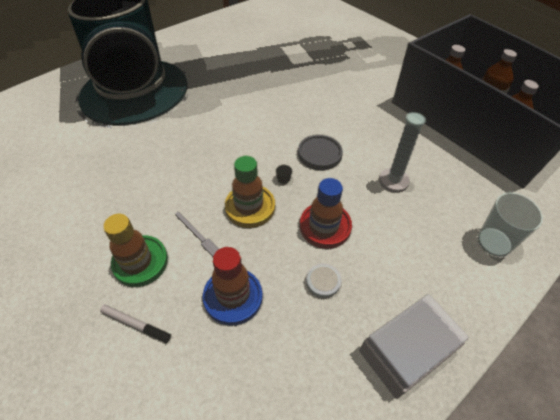

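View pics/top0.png

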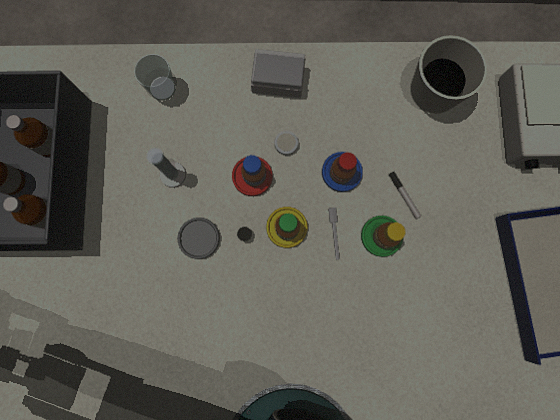

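```bash
cat > h.py <<'E'
from workcell import robot, optics, ticket, nets
import numpy as np, cv2
from scipy.optimize import least_squares
def ray(p,px):
    u=cv2.undistortPoints(np.array([[px]],float),p["intrinsics"],p["D"])[0,0]
    M=p["world_from_camera"]; d=M[:3,:3]@np.array([u[0],-u[1],-1.]); return M[:3,3],d
def atz(p,px,z):
    o,d=ray(p,px); return o+d*(z-o[2])/d[2]
def proj(p,P):
    M=p["world_from_camera"]; c=(np.atleast_2d(P)-M[:3,3])@M[:3,:3]; c=c*[1,-1,-1]
    return cv2.projectPoints(c.reshape(-1,1,3),np.zeros(3),np.zeros(3),p["intrinsics"],p["D"])[0][:,0]
def px(xy): return [xy[0]*560,xy[1]*420]
def tri(rs):
    A=0;b=0
    for o,d in rs:
        d=d/np.linalg.norm(d);Q=np.eye(3)-np.outer(d,d);A=A+Q;b=b+Q@o
    return np.linalg.solve(A,b)
E
python3 - <<'E'
from h import *
np.set_printoptions(precision=1,suppress=True)
P={n:optics.get_image(n) for n in ["scene","top"]}
for k in ["dish_red","dish_yellow","dish_green","dish_blue","dish_grey","bottle_red","bottle_yellow","bottle_green","bottle_blue","measuring_cylinder"]:
    rs=[]
    for n,p in P.items():
        r=nets.mark_of(p,k)
        if r:
            q=px(r[0]["xy"]); z=10 if k[0]=="b" else 0
            rs.append(ray(p,q)); print(k,n,round(r[0]["confidence"],2),np.array(q),atz(p,q,z)[:2],len(r))
        o=nets.outline_of(p,k)
        if o and k[0]=="d":
            m=o[0]["pixels"].astype(np.uint8); c=max(cv2.findContours(m,0,1)[0],key=len); h=cv2.convexHull(c)
            W=np.array([atz(p,v,16)[:2] for v in h[:,0].astype(float)])
            f=least_squares(lambda x:np.hypot(*(W-x).T)-47,W.mean(0),loss="soft_l1")
            print("   ring",n,f.x,np.abs(f.fun).max(),round(o[0]["confidence"],2))
    if len(rs)==2: print("   tri",tri(rs))
E
```

```text
dish_red scene 0.87 [323.9 225.3] [602.7  85.4] 2
   ring scene [610.8  77.7] 5.195432451274733 0.76
dish_red top 0.87 [251.4 177.2] [606.2  83.1] 1
   ring top [604.4  81. ] 2.922795086288211 0.74
   tri [605.   82.7   4.8]
dish_yellow scene 0.78 [248.4 208.6] [485.8   2.1] 1
   ring scene [491.6   1.4] 3.5686903760347235 0.97
dish_yellow top 0.87 [286.8 225.2] [492.3   1.8] 1
   ring top [486.7   2.8] 3.685483776721142 0.56
   tri [490.7   0.7   6.3]
dish_green scene 0.79 [138.  263.3] [ 462.5 -214.9] 1
   ring scene [ 470.5 -211. ] 4.144457576266731 0.58
dish_green top 0.94 [382.6 235.2] [ 467.  -217.6] 2
   ring top [ 464.8 -211.1] 4.478767425594654 0.81
   tri [ 466.5 -215.7    6.1]
dish_blue scene 0.96 [236.8 295.3] [ 615.2 -117.8] 2
   ring scene [ 618.4 -127.9] 2.3743148998161345 0.75
dish_blue top 0.57 [340.4 171.5] [ 618.  -125.7] 1
   ring top [ 613.4 -126.2] 2.3006979165832533 0.96
   tri [ 617.3 -122.     8. ]
dish_grey top 0.64 [200.6 236.5] [468.2 199.2] 3
   ring top [463.7 201.7] 3.0525559574406813 0.76
bottle_red scene 0.63 [232.1 290.6] [ 608.3 -121.1] 1
bottle_red top 0.63 [343.3 175. ] [ 607.  -130.6] 1
   tri [ 608.1 -125.9   14.2]
bottle_yellow scene 0.95 [134.7 260.3] [ 460.8 -217.2] 2
bottle_yellow top 0.97 [386.1 237. ] [ 461.8 -223.1] 1
   tri [ 462.2 -219.7   13.6]
bottle_green scene 0.94 [252.3 203. ] [486.3  11.3] 1
bottle_green top 0.74 [285.8 226.1] [489.    4.2] 1
   tri [489.4   6.3  16.3]
bottle_blue scene 0.87 [322.8 224.4] [604.6  79.4] 1
bottle_blue top 0.6 [255.2 174.4] [610.4  73.7] 1
   tri [608.5  73.7  19.1]
measuring_cylinder scene 0.84 [393.  180.6] [610.8 271. ] 1
measuring_cylinder top 0.82 [170.6 173.8] [616.2 272.3] 1
   tri [613.6 269.7   3.8]
```

```bash
cat >> h.py <<'E'
HUE={"red":[(0,9),(170,180)],"yellow":[(18,34)],"green":[(45,85)],"blue":[(100,130)]}
def cmask(p,c,near,rad,smin=110,vmin=40):
    h=cv2.cvtColor(p["frame"],cv2.COLOR_RGB2HSV); m=np.zeros(h.shape[:2],np.uint8)
    for a,b in HUE[c]: m|=cv2.inRange(h,(a,smin,vmin),(b,255,255))
    w=np.zeros_like(m); cv2.circle(w,tuple(int(v) for v in near),int(rad),255,-1)
    return m&w
T=np.linspace(0,2*np.pi,60,endpoint=False); C=np.c_[np.cos(T),np.sin(T)]
def cyl(p,x,y,r,z0,z1):
    W=np.vstack([np.c_[C*r+[x,y],np.full(60,z)] for z in(z0,z1)])
    return cv2.convexHull(proj(p,W).astype(np.float32))
def fitcyl(obs,x0,r,z0,z1):
    def f(v):
        out=[]
        for p,pts in obs:
            h=cyl(p,v[0],v[1],r,z0,z1); out+=[cv2.pointPolygonTest(h,(float(a),float(b)),True) for a,b in pts]
        return out
    s=least_squares(f,x0,loss="soft_l1",diff_step=1e-3,x_scale=1.,f_scale=1.)
    return s.x,np.median(np.abs(s.fun)),s.cost
def hullpts(m,keep=None):
    m=cv2.morphologyEx(m,cv2.MORPH_OPEN,np.ones((2,2),np.uint8))
    n,l,st,_=cv2.connectedComponentsWithStats(m)
    if n<2: return []
    i=1+np.argmax(st[1:,4]); m=(l==i).astype(np.uint8)
    c=max(cv2.findContours(m,0,cv2.CHAIN_APPROX_NONE)[0],key=len); return cv2.convexHull(c)[:,0].astype(float)
DISH={"red":(605,82),"yellow":(490,2),"green":(466,-214),"blue":(616,-125)}
def cap(P,c,x0,z=10,verbose=0):
    obs=[]
    for p in P:
        q=proj(p,[*x0,z+92])[0]
        k=hullpts(cmask(p,c,q,35 if p["intrinsics"][0,0]<460 else 30))
        if len(k): obs.append((p,k))
    return fitcyl(obs,x0,19,z+78,z+106), [fitcyl([o],x0,19,z+78,z+106)[0] for o in obs]
E
python3 - <<'E'
from h import *
np.set_printoptions(precision=1,suppress=True)
P=[optics.get_image(n) for n in ["scene","top"]]
for c,d in DISH.items():
    obs=[]
    for p in P:
        q=proj(p,[*d,10])[0]; m=cmask(p,c,q,40 if p is P[0] else 30)
        k=hullpts(m); obs.append((p,k)); cv2.imwrite(f"pics/m_{c}_{len(obs)}.png",m)
    print("dish",c,fitcyl(obs,d,47,0,16),[fitcyl([o],d,47,0,16)[0] for o in obs])
for c,d in {"red":(608,-126),"yellow":(462,-220),"green":(489,6),"blue":(608,75)}.items():
    print("cap",c,*cap(P,c,d))
E
```

```text
dish red (array([608.3,  82.3]), np.float64(1.0344433548640153), np.float64(36.28944731781615)) [array([606.1,  88.2]), array([607. ,  79.7])]
dish yellow (array([486.3,   3.6]), np.float64(1.0056540373173444), np.float64(33.7661681712632)) [array([485.9,   7.3]), array([485.2,   0.6])]
dish green (array([ 460.9, -213.8]), np.float64(1.4253924727352447), np.float64(44.70554337462652)) [array([ 457.1, -210.7]), array([ 463.6, -217. ])]
dish blue (array([ 613.3, -125.2]), np.float64(1.6900858421117153), np.float64(45.79228982456291)) [array([ 612.6, -122.7]), array([ 615.7, -131.3])]
cap red (array([ 614.1, -123.5]), np.float64(0.8805391588972545), np.float64(21.849151556776636)) [array([ 614.4, -122.6]), array([ 611.7, -126.9])]
cap yellow (array([ 462.4, -216.2]), np.float64(1.088370452369544), np.float64(16.89828186393772)) [array([ 463.4, -215. ]), array([ 461.4, -220.3])]
cap green (array([486.2,   1.2]), np.float64(0.9761213255873749), np.float64(45.46285108169217)) [array([489.8,   2.6]), array([484.3,  -0.1])]
cap blue (array([612.2,  76.3]), np.float64(0.5615635639438759), np.float64(30.558578499251976)) [array([612.3,  76.6]), array([611.2,  75.7])]
```

View pics/wrist0.png

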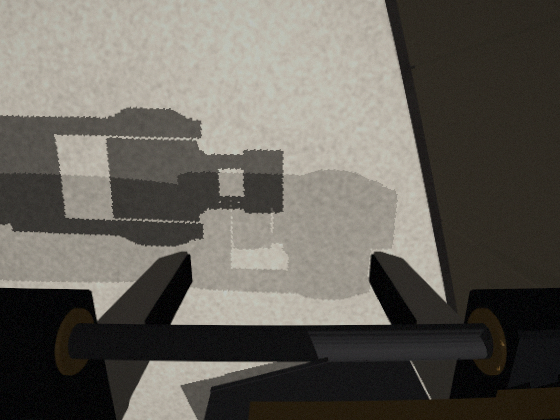

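```bash
cat >> h.py <<'E'
from scipy.spatial.transform import Rotation as Rn
def to(x,y,z):
    s=robot.read_state(); R=Rn.from_quat(s["orientation"]).as_matrix()
    np.set_printoptions(precision=4,suppress=True)
    d=np.array([x,y,z])-s["ee_pos"]
    print("t",s["time_s"],"at",s["ee_pos"],"world d",d,"tool d(m)",R.T@d/1000)
E
python3 - <<'E'
from h import *
s=robot.read_state(); print(Rn.from_quat(s["orientation"]).as_matrix().round(3)); print(s["time_s"])
to(612,76,230); to(550,300,230)
E
```

```text
[[ 0.298 -0.    -0.955]
 [ 0.955 -0.     0.298]
 [-0.    -1.    -0.   ]]
2.35
t 2.35 at [201.291  644.2848 229.6359] world d [ 410.709  -568.2848    0.3641] tool d(m) [-0.42   -0.0003 -0.5615]
t 2.35 at [201.291  644.2848 229.6359] world d [ 348.709  -344.2848    0.3641] tool d(m) [-0.2246 -0.0003 -0.4355]
```

Call:
carry_out --jaw '[0, 0, 0, 0, 0, 0, 0, 0, 0, 0]' --linear '[[0, 0, 0], [0, 0, 0], [-0.03, 0, -0.015], [-0.04, 0, -0.02], [-0.04, 0, -0.02], [-0.04, 0, -0.02], [-0.04, 0, -0.02], [-0.04, 0, -0.02], [-0.04, 0, -0.02], [-0.03, 0, -0.015]]' --rot '[[0, -0.15, 0], [0, -0.15, 0], [0, 0, 0], [0, 0, 0], [0, 0, 0], [0, 0, 0], [0, 0, 0], [0, 0, 0], [0, 0, 0], [0, 0, 0]]' --newtons 30

```text
time_s: 3.35
ee_pos: [351.1, 341.8, 229.9]
orientation: [0.501, 0.499, -0.499, -0.501]
contact_force: [0.4, -0.4, 0.1]
opening: 92.7
```

```bash
python3 - <<'E'
from h import *
s=robot.read_state(); print(Rn.from_quat(s["orientation"]).as_matrix().round(3)); 
to(420,2,230)
E
```

```text
[[ 0.003  0.001 -1.   ]
 [ 1.     0.     0.003]
 [ 0.    -1.    -0.001]]
t 3.35 at [351.0807 341.8123 229.9316] world d [  68.9193 -339.8123    0.0684] tool d(m) [-0.3396 -0.0001 -0.0701]
```

Call:
carry_out --jaw '[0, 0, 0, 0, 0, 0, 0, 0, 0, 0]' --linear '[[-0.03, 0, -0.014], [-0.04, 0, -0.014], [-0.04, 0, -0.014], [-0.04, 0, -0.014], [-0.04, 0, -0.014], [-0.04, 0, -0.014], [-0.04, 0, -0.014], [-0.04, 0, -0.014], [-0.02, 0, -0.012], [-0.01, 0, -0.01]]' --rot '[[0, 0, 0], [0, 0, 0], [0, 0, 0], [0, 0, 0], [0, 0, 0], [0, 0, 0], [0, 0, 0], [0, 0, 0], [0, 0, 0], [0, 0, 0]]'

```text
time_s: 4.35
ee_pos: [484.0, 1.7, 229.8]
orientation: [0.501, 0.499, -0.499, -0.501]
contact_force: [0.3, -1.1, -1.3]
opening: 92.8
```

```bash
python3 - <<'E'
from h import *
to(486,2,95)
p=optics.get_image("wrist"); cv2.imwrite("pics/w1.png",p["frame"][:,:,::-1])
for c,z in (("green",92+10),):
    m=cmask(p,c,proj(p,[486,2,102])[0],120); k=hullpts(m); print(fitcyl([(p,k)],(486,2),19,88,116))
q=proj(p,[487,3,16])[0]; print(q)
m=cmask(p,"yellow",q,110); k=hullpts(m); cv2.imwrite("pics/my.png",m); print(fitcyl([(p,k)],(486,2),47,0,16))
E
```

```text
t 4.35 at [483.9988   1.7474 229.7699] world d [   2.0012    0.2526 -134.7699] tool d(m) [ 0.0003  0.1348 -0.002 ]
(array([488.2712,   3.96  ]), np.float64(0.856055883399736), np.float64(9.985748362506756))
[281.3919 190.4451]
(array([487.7259,   4.7683]), np.float64(0.5806233385659919), np.float64(8.162744902925581))
```

View pics/w1.png

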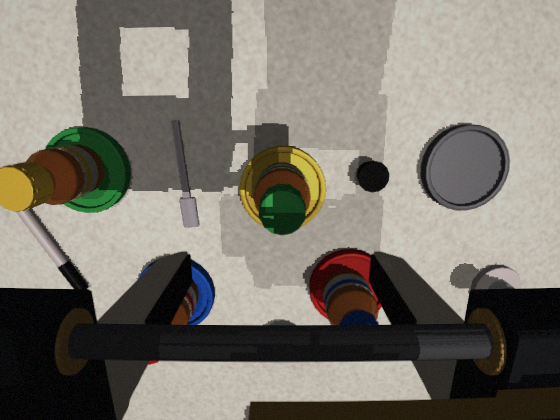

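```bash
cat >> h.py <<'E'
def dishnet(p,k,x0):
    o=nets.outline_of(p,k)
    best=None
    for r in o:
        m=r["pixels"].astype(np.uint8)*255; pts=hullpts(m)
        if len(pts)<5: continue
        f=fitcyl([(p,pts)],x0,47,0,16); print(k,"net",r["confidence"],f)
E
python3 - <<'E'
from h import *
np.set_printoptions(precision=1,suppress=True)
p=optics.get_image("wrist")
for c in ["yellow","green","red"]:
    q=proj(p,[*DISH[c],10])[0]; k=hullpts(cmask(p,c,q,60)); print(c,q,fitcyl([(p,k)],DISH[c],47,0,16))
dishnet(p,"dish_grey",(466,200)); dishnet(p,"dish_yellow",(487,3)); dishnet(p,"dish_green",(463,-213))
t=optics.get_image("top"); dishnet(t,"dish_grey",(466,200))
t=optics.get_image("scene"); dishnet(t,"dish_grey",(466,200))
E
```

```text
yellow [280.6 191.2] (array([487.5,   5. ]), np.float64(0.6436120528431546), np.float64(6.416174002568669))
green [ 83.9 171.1] (array([ 467.2, -215.6]), np.float64(2.016797338860562), np.float64(43.42925221006893))
red [348.1 285.4] (array([608.8,  84.5]), np.float64(0.8540101292917395), np.float64(10.78788795895894))
dish_grey net 0.98 (array([464.8, 204.7]), np.float64(0.9459555246886762), np.float64(19.2945167001155))
dish_grey net 0.33 (array([498.5,  21.4]), np.float64(5.126603223673156), np.float64(268.9709847615314))
dish_yellow net 0.74 (array([487.8,   5.7]), np.float64(0.23847018816226234), np.float64(2.0985477902878884))
dish_yellow net 0.26 (array([464.8, 205.3]), np.float64(0.6403583301437776), np.float64(8.287091564409389))
dish_green net 0.73 (array([ 465.5, -211.1]), np.float64(0.40008420731557653), np.float64(6.069034346399706))
dish_green net 0.41 (array([ 471.9, -248.8]), np.float64(6.011782078084934), np.float64(196.04415241064464))
dish_grey net 0.7 (array([461.5, 200.4]), np.float64(0.1751801305681577), np.float64(1.3600353239149723))
dish_grey net 0.82 (array([464.5, 206.2]), np.float64(0.15880210621208699), np.float64(0.9053627582246726))
```

Call:
carry_out --jaw '[0, 0, 0, 0, 0, 0, 0, 0, 0, 0]' --linear '[[0.001, 0.01, -0.003], [0, 0.02, 0], [0, 0.02, 0], [0, 0.02, 0], [0, 0.02, 0], [0, 0.02, 0], [0, 0.014, 0], [0, 0.01, 0], [0, 0, 0], [0, 0, 0]]' --rot '[[0, 0, 0], [0, 0, 0], [0, 0, 0], [0, 0, 0], [0, 0, 0], [0, 0, 0], [0, 0, 0], [0, 0, 0], [0, 0, 0], [0, 0, 0]]'

```text
time_s: 5.8
ee_pos: [486.7, 4.5, 96.1]
orientation: [0.501, 0.499, -0.499, -0.501]
contact_force: [0.1, 0.9, 0.2]
opening: 93.1
```

Call:
carry_out --jaw '[60, 90, 110, 130, 150, 170, 190, 210, 230, 255]' --linear '[[0, 0, 0], [0, 0, 0], [0, 0, 0], [0, 0, 0], [0, 0, 0], [0, 0, 0], [0, 0, 0], [0, 0, 0], [0, 0, 0], [0, 0, 0]]' --rot '[[0, 0, 0], [0, 0, 0], [0, 0, 0], [0, 0, 0], [0, 0, 0], [0, 0, 0], [0, 0, 0], [0, 0, 0], [0, 0, 0], [0, 0, 0]]'

```text
time_s: 6.8
ee_pos: [486.5, 4.5, 95.6]
orientation: [-0.501, -0.499, 0.499, 0.501]
contact_force: [-0.8, -0.5, -0.0]
opening: 37.4
```

```bash
python3 - <<'E'
from h import *
to(464,203,96); print(robot.read_state()["contact_force"])
p=optics.get_image("wrist"); cv2.imwrite("pics/w2.png",p["frame"][:,:,::-1])
E
```

```text
t 6.8 at [486.476    4.4685  95.6009] world d [-22.476  198.5315   0.3991] tool d(m) [ 0.1985 -0.0004  0.023 ]
[-0.7791 -0.5196 -0.0176]
```

View pics/w2.png

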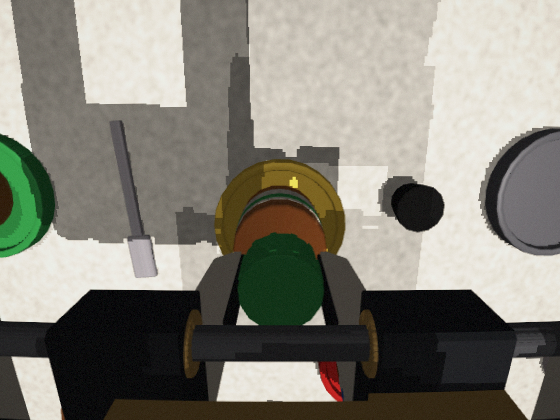

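Call:
carry_out --jaw '[255, 255, 255, 255, 255, 255, 255, 255, 255, 255]' --linear '[[0, -0.01, 0], [0, -0.02, 0], [0, -0.02, 0], [0, -0.01, 0], [0.01, 0, 0.001], [0.02, 0, 0.002], [0.03, 0, 0.003], [0.03, 0, 0.004], [0.03, 0, 0.004], [0.03, 0, 0.004]]' --rot '[[0, 0, 0], [0, 0, 0], [0, 0, 0], [0, 0, 0], [0, 0, 0], [0, 0, 0], [0, 0, 0], [0, 0, 0], [0, 0, 0], [0, 0, 0]]'

```text
time_s: 7.85
ee_pos: [468.0, 156.2, 154.5]
orientation: [-0.5, -0.499, 0.5, 0.501]
contact_force: [-0.2, 0.1, -3.0]
opening: 37.8
```

Call:
carry_out --jaw '[255, 255, 255, 255, 255, 255, 255, 255, 255, 255]' --linear '[[0.02, 0, 0.003], [0.014, 0, 0.002], [0.01, 0, 0], [0.005, 0, 0], [0, 0, 0], [0, 0, 0], [0, 0.01, 0], [0, 0.015, 0], [0, 0.01, 0], [0, 0, 0]]' --rot '[[0, 0, 0], [0, 0, 0], [0, 0, 0], [0, 0, 0], [0, 0, 0], [0, 0, 0], [0, 0, 0], [0, 0, 0], [0, 0, 0], [0, 0, 0]]'

```text
time_s: 8.85
ee_pos: [463.2, 203.0, 118.2]
orientation: [-0.5, -0.498, 0.5, 0.501]
contact_force: [-0.3, 0.2, -2.6]
opening: 37.6
```

```bash
python3 - <<'E'
from h import *
to(464,203,96); print(robot.read_state()["contact_force"],robot.read_state()["wrist_torque"])
p=optics.get_image("wrist"); cv2.imwrite("pics/w3.png",p["frame"][:,:,::-1])
dishnet(p,"dish_grey",(464,203))
E
```

```text
t 8.85 at [463.1929 203.0411 118.2325] world d [  0.8071  -0.0411 -22.2325] tool d(m) [-0.      0.0222 -0.0009]
[-0.3243  0.2284 -2.594 ] [-0.0104 -0.012  -0.0399]
dish_grey net 0.59 (array([464.301 , 205.3613]), np.float64(0.40954303011772164), np.float64(6.598512115379988))
```

View pics/w3.png

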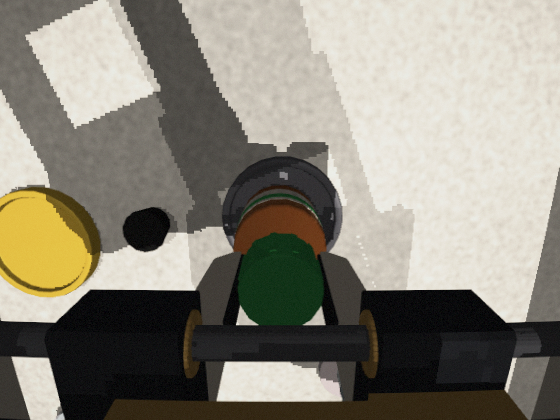

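Call:
carry_out --jaw '[255, 255, 255, 255, 255, 255, 255, 255, 255, 255]' --linear '[[0, 0.006, -0.001], [0, 0.006, 0], [0, 0.004, 0], [0, 0.003, 0], [0, 0.002, 0], [0, 0.001, 0], [0, 0.0005, 0], [0, 0, 0], [0, 0, 0], [0, 0, 0]]' --rot '[[0, 0, 0], [0, 0, 0], [0, 0, 0], [0, 0, 0], [0, 0, 0], [0, 0, 0], [0, 0, 0], [0, 0, 0], [0, 0, 0], [0, 0, 0]]'

```text
time_s: 9.95
ee_pos: [465.1, 203.6, 98.3]
orientation: [0.501, 0.499, -0.499, -0.501]
contact_force: [0.1, -0.1, -3.2]
opening: 37.7
```

Call:
carry_out --jaw '[255, 255, 255, 255, 255, 255, 255, 255, 255, 255]' --linear '[[0, 0.001, 0], [0, 0.001, 0], [0, 0.0005, 0], [0, 0.0003, 0], [0, 0, 0], [0, 0, 0], [0, 0, 0], [0, 0, 0], [0, 0, 0], [0, 0, 0]]' --rot '[[0, 0, 0], [0, 0, 0], [0, 0, 0], [0, 0, 0], [0, 0, 0], [0, 0, 0], [0, 0, 0], [0, 0, 0], [0, 0, 0], [0, 0, 0]]'

```text
time_s: 10.95
ee_pos: [465.2, 203.6, 95.6]
orientation: [0.501, 0.499, -0.499, -0.501]
contact_force: [-0.6, -1.7, 5.5]
opening: 37.4
```

Call:
carry_out --jaw '[110, 80, 40, 0, 0, 0, 0, 0, 0, 0]' --linear '[[0, 0, 0], [0, 0, 0], [0, 0, 0], [0, 0, 0], [0, 0, 0], [0, -0.01, 0], [0, -0.02, 0], [0, -0.03, 0], [0, -0.04, 0], [0, -0.034, 0]]' --rot '[[0, 0, 0], [0, 0, 0], [0, 0, 0], [0, 0, 0], [0, 0, 0], [0, 0, 0], [0, 0, 0], [0, 0, 0], [0, 0, 0], [0, 0, 0]]'

```text
time_s: 11.95
ee_pos: [465.0, 203.5, 232.1]
orientation: [0.501, 0.5, -0.499, -0.501]
contact_force: [0.4, 0.5, 0.8]
opening: 92.9
```

Call:
carry_out --jaw '[0, 0, 0, 0, 0, 0, 0, 0, 0, 0]' --linear '[[-0.03, 0, 0], [-0.048, 0, 0], [-0.048, 0, 0], [-0.048, 0, 0], [-0.048, 0, 0], [-0.048, 0, 0], [-0.048, 0, 0], [-0.048, 0, 0], [-0.03, 0, 0.002], [-0.024, 0, 0]]' --rot '[[0, 0, 0], [0, 0, 0], [0, 0, 0], [0, 0, 0], [0, 0, 0], [0, 0, 0], [0, 0, 0], [0, 0, 0], [0, 0, 0], [0, 0, 0]]'

```text
time_s: 12.95
ee_pos: [461.4, -218.5, 230.1]
orientation: [0.501, 0.499, -0.499, -0.501]
contact_force: [-0.2, 0.1, 0.3]
opening: 93.2
```

```bash
cat >> h.py <<'E'
def look(bc,b0,dc,d0,fn):
    np.set_printoptions(precision=4,suppress=True)
    p=optics.get_image("wrist"); cv2.imwrite(f"pics/{fn}.png",p["frame"][:,:,::-1])
    if bc:
        k=hullpts(cmask(p,bc,proj(p,[*b0,102])[0],90)); print("cap",fitcyl([(p,k)],b0,19,88,116))
    if dc:
        if dc!="grey": k=hullpts(cmask(p,dc,proj(p,[*d0,10])[0],110)); print("dish",fitcyl([(p,k)],d0,47,0,16))
        dishnet(p,"dish_"+dc,d0)
E
python3 - <<'E'
from h import *
to(463,-216,96)
look("yellow",(463,-216),"green",(464,-212),"w4")
P=[optics.get_image(n) for n in ["scene","top"]]
cv2.imwrite("pics/s4.png",P[0]["frame"][:,:,::-1])
print(cap(P,"green",(465,203)))
E
```

```text
t 12.95 at [ 461.3589 -218.5133  230.1425] world d [   1.6411    2.5133 -134.1425] tool d(m) [ 0.0026  0.1341 -0.0016]
cap (array([ 462.7846, -216.4619]), np.float64(0.4944095917502572), np.float64(5.1685198612905525))
dish (array([ 466.2691, -211.1108]), np.float64(0.8216814829728001), np.float64(16.935536218122866))
dish_green net 0.78 (array([ 465.1766, -210.7892]), np.float64(0.38252572431895954), np.float64(4.064823170806))
((array([463.9349, 200.8669]), np.float64(1.4362638593139987), np.float64(44.99091544138848)), [array([467.4847, 199.8315]), array([462.0295, 200.5581])])
```

View pics/w4.png

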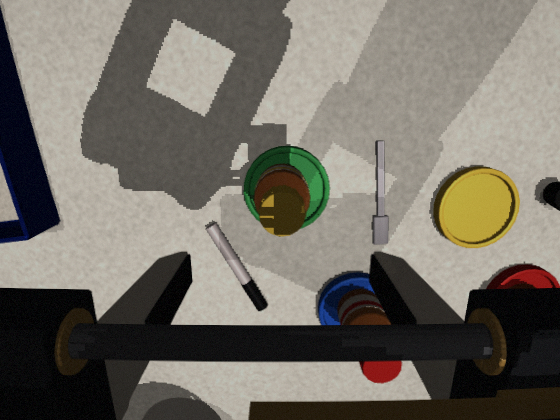

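View pics/s4.png

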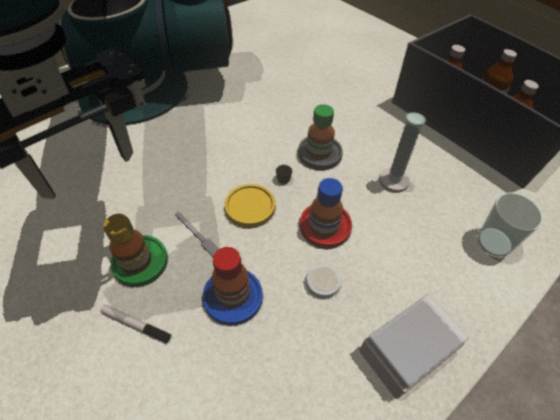

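Call:
carry_out --jaw '[0, 0, 0, 0, 0, 0, 0, 0, 0, 0]' --linear '[[0.002, 0.01, -0.0015], [0, 0.02, 0], [0, 0.02, 0], [0, 0.02, 0], [0, 0.02, 0], [0, 0.02, 0], [0, 0.014, 0], [0, 0.01, 0], [0, 0, 0], [0, 0, 0]]' --rot '[[0, 0, 0], [0, 0, 0], [0, 0, 0], [0, 0, 0], [0, 0, 0], [0, 0, 0], [0, 0, 0], [0, 0, 0], [0, 0, 0], [0, 0, 0]]'

```text
time_s: 14.15
ee_pos: [463.6, -214.4, 95.9]
orientation: [0.501, 0.499, -0.499, -0.5]
contact_force: [-0.1, 0.2, -0.0]
opening: 93.1
```

Call:
carry_out --jaw '[60, 90, 110, 130, 150, 170, 190, 210, 230, 255]' --linear '[[0, 0, 0], [0, 0, 0], [0, 0, 0], [0, 0, 0], [0, 0, 0], [0, 0, 0], [0, 0, 0], [0, 0, 0], [0, 0, 0], [0, 0, 0]]' --rot '[[0, 0, 0], [0, 0, 0], [0, 0, 0], [0, 0, 0], [0, 0, 0], [0, 0, 0], [0, 0, 0], [0, 0, 0], [0, 0, 0], [0, 0, 0]]'

```text
time_s: 15.15
ee_pos: [463.4, -214.5, 95.3]
orientation: [-0.501, -0.499, 0.499, 0.501]
contact_force: [0.4, -0.3, 0.3]
opening: 37.7
```

```bash
python3 - <<'E'
from h import *
to(487,4.5,96)
P=[optics.get_image(n) for n in ["scene","top"]]
for p in P: dishnet(p,"dish_yellow",(487,4))
E
```

```text
t 15.15 at [ 463.3744 -214.4533   95.3149] world d [ 23.6256 218.9533   0.6851] tool d(m) [ 0.219  -0.0007 -0.023 ]
dish_yellow net 0.59 (array([487.7696,   5.9249]), np.float64(0.48959157570745887), np.float64(4.907464009600371))
dish_yellow net 0.8 (array([483.8783,   0.6512]), np.float64(0.306039420711526), np.float64(2.5751830494233876))
```

Call:
carry_out --jaw '[255, 255, 255, 255, 255, 255, 255, 255, 255, 255]' --linear '[[0, -0.01, 0], [0, -0.02, 0], [0, -0.02, 0], [0, -0.01, 0], [0.01, 0, -0.001], [0.02, 0, -0.002], [0.03, 0, -0.003], [0.03, 0, -0.003], [0.03, 0, -0.003], [0.03, 0, -0.003]]' --rot '[[0, 0, 0], [0, 0, 0], [0, 0, 0], [0, 0, 0], [0, 0, 0], [0, 0, 0], [0, 0, 0], [0, 0, 0], [0, 0, 0], [0, 0, 0]]'

```text
time_s: 16.35
ee_pos: [478.3, -62.6, 154.3]
orientation: [-0.5, -0.499, 0.499, 0.501]
contact_force: [0.4, 0.6, -2.7]
opening: 37.5
```

Call:
carry_out --jaw '[255, 255, 255, 255, 255, 255, 255, 255, 255, 255]' --linear '[[0.03, 0, -0.004], [0.02, 0, -0.003], [0.012, 0, -0.001], [0.0065, 0, -0.0005], [0, 0, 0], [0, 0, 0], [0, 0.01, 0], [0, 0.015, 0], [0, 0.01, 0], [0, 0, 0]]' --rot '[[0, 0, 0], [0, 0, 0], [0, 0, 0], [0, 0, 0], [0, 0, 0], [0, 0, 0], [0, 0, 0], [0, 0, 0], [0, 0, 0], [0, 0, 0]]'

```text
time_s: 17.35
ee_pos: [486.6, 3.8, 118.0]
orientation: [-0.5, -0.498, 0.5, 0.502]
contact_force: [-0.2, 0.3, -2.2]
opening: 37.6
```

```bash
python3 - <<'E'
from h import *
to(487,4.5,96)
look(None,0,"yellow",(487,4),"w5")
E
```

```text
t 17.35 at [486.5511   3.783  117.9613] world d [  0.4489   0.717  -21.9613] tool d(m) [ 0.0007  0.022  -0.0005]
dish (array([551.7822,  -5.6544]), np.float64(3.5230830833142077), np.float64(265.10729855399944))
dish_yellow net 0.78 (array([487.4933,   4.8483]), np.float64(0.5054252303652076), np.float64(8.489732784248751))
```

View pics/w5.png

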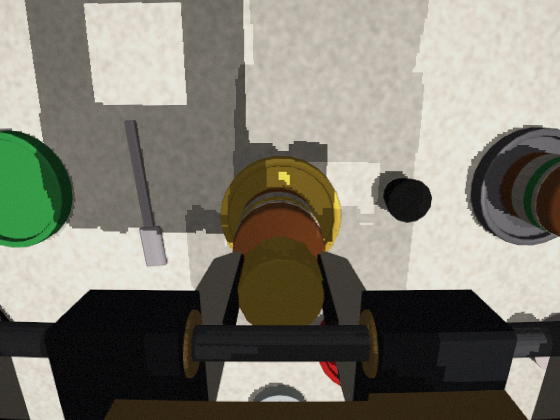

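Call:
carry_out --jaw '[255, 255, 255, 255, 255, 255, 255, 255, 255, 255]' --linear '[[0, 0.006, 0], [0, 0.007, 0], [0, 0.005, 0], [0, 0.003, 0], [0, 0.002, 0], [0, 0.001, 0], [0, 0.0005, 0], [0, 0.0005, 0], [0, 0, 0], [0, 0, 0]]' --rot '[[0, 0, 0], [0, 0, 0], [0, 0, 0], [0, 0, 0], [0, 0, 0], [0, 0, 0], [0, 0, 0], [0, 0, 0], [0, 0, 0], [0, 0, 0]]'

```text
time_s: 18.45
ee_pos: [487.6, 4.0, 95.5]
orientation: [0.501, 0.499, -0.499, -0.501]
contact_force: [-0.5, 0.4, -3.1]
opening: 37.3
```

Call:
carry_out --jaw '[255, 255, 255, 255, 255, 255, 255, 255, 255, 255]' --linear '[[0, 0.0005, 0], [0, 0.0003, 0], [0, 0, 0], [0, 0, 0], [0, 0, 0], [0, 0, 0], [0, 0, 0], [0, 0, 0], [0, 0, 0], [0, 0, 0]]' --rot '[[0, 0, 0], [0, 0, 0], [0, 0, 0], [0, 0, 0], [0, 0, 0], [0, 0, 0], [0, 0, 0], [0, 0, 0], [0, 0, 0], [0, 0, 0]]'

```text
time_s: 19.45
ee_pos: [487.9, 4.0, 95.2]
orientation: [0.501, 0.5, -0.499, -0.5]
contact_force: [1.0, -0.5, 5.1]
opening: 37.5
```

Contact. Release, rise, and go back to green at grey.

Call:
carry_out --jaw '[110, 80, 40, 0, 0, 0, 0, 0, 0, 0]' --linear '[[0, 0, 0], [0, 0, 0], [0, 0, 0], [0, 0, 0], [0, 0, 0], [0, -0.01, 0], [0, -0.02, 0], [0, -0.03, 0], [0, -0.04, 0], [0, -0.035, 0]]' --rot '[[0, 0, 0], [0, 0, 0], [0, 0, 0], [0, 0, 0], [0, 0, 0], [0, 0, 0], [0, 0, 0], [0, 0, 0], [0, 0, 0], [0, 0, 0]]'

```text
time_s: 20.45
ee_pos: [487.3, 4.0, 232.2]
orientation: [0.501, 0.5, -0.499, -0.5]
contact_force: [0.6, 0.2, 0.9]
opening: 92.6
```

```bash
python3 - <<'E'
from h import *
look("yellow",(487,4),None,(487,4),"w6")
p=optics.get_image("wrist")
dishnet(p,"dish_yellow",(487,4))
to(464.5,203,230)
E
```

```text
cap (array([462.0177,   7.7447]), np.float64(18.234884908626587), np.float64(585.8682091445135))
dish_yellow net 0.84 (array([487.889 ,   5.3188]), np.float64(0.5398153833673084), np.float64(6.649904129177354))
t 20.6 at [488.197    3.9595 232.4648] world d [-23.697  199.0405  -2.4648] tool d(m) [0.199  0.0023 0.0243]
```

View pics/w6.png

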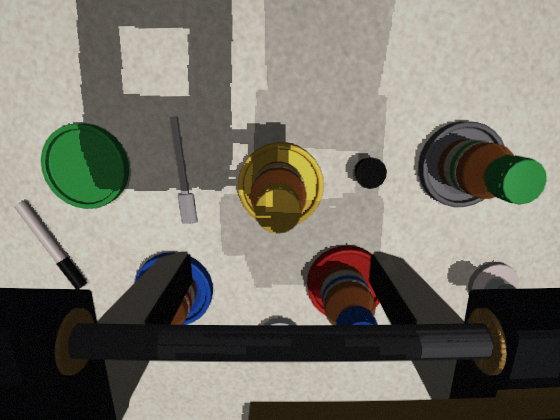

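Call:
carry_out --jaw '[0, 0, 0, 0, 0, 0, 0, 0, 0, 0]' --linear '[[0.02, 0, 0.003], [0.04, 0, 0.004], [0.04, 0, 0.004], [0.04, 0, 0.004], [0.03, 0, 0.004], [0.02, 0, 0.003], [0.009, 0, 0.001], [0, 0, 0], [0, 0.02, 0], [0, 0.02, 0]]' --rot '[[0, 0, 0], [0, 0, 0], [0, 0, 0], [0, 0, 0], [0, 0, 0], [0, 0, 0], [0, 0, 0], [0, 0, 0], [0, 0, 0], [0, 0, 0]]'

```text
time_s: 21.6
ee_pos: [465.4, 202.1, 189.1]
orientation: [0.501, 0.499, -0.499, -0.501]
contact_force: [0.4, 0.9, 0.5]
opening: 93.0
```

Call:
carry_out --jaw '[0, 0, 0, 0, 0, 0, 0, 0, 0, 0]' --linear '[[0, 0.02, 0], [0, 0.02, 0], [0, 0.02, 0], [0, 0.014, 0], [0, 0.01, 0], [0, 0.008, 0], [0, 0.004, 0], [0, 0, 0], [0, 0, 0], [0, 0, 0]]' --rot '[[0, 0, 0], [0, 0, 0], [0, 0, 0], [0, 0, 0], [0, 0, 0], [0, 0, 0], [0, 0, 0], [0, 0, 0], [0, 0, 0], [0, 0, 0]]'

```text
time_s: 22.6
ee_pos: [465.3, 203.2, 94.2]
orientation: [0.501, 0.5, -0.499, -0.501]
contact_force: [0.1, -0.1, -0.2]
opening: 92.7
```

Call:
carry_out --jaw '[60, 90, 110, 130, 150, 170, 190, 210, 230, 255]' --linear '[[0, 0, 0], [0, 0, 0], [0, 0, 0], [0, 0, 0], [0, 0, 0], [0, 0, 0], [0, 0, 0], [0, 0, 0], [0, 0, 0], [0, 0, 0]]' --rot '[[0, 0, 0], [0, 0, 0], [0, 0, 0], [0, 0, 0], [0, 0, 0], [0, 0, 0], [0, 0, 0], [0, 0, 0], [0, 0, 0], [0, 0, 0]]'

```text
time_s: 23.6
ee_pos: [465.0, 203.0, 93.5]
orientation: [0.501, 0.499, -0.499, -0.501]
contact_force: [0.7, -0.5, 0.1]
opening: 37.4
```

```bash
python3 - <<'E'
from h import *
to(465,-211.5,230)
P=[optics.get_image(n) for n in ["scene","top"]]
cv2.imwrite("pics/s7.png",P[0]["frame"][:,:,::-1])
for p in P: dishnet(p,"dish_green",(464,-212))
print(cap(P,"yellow",(487,4)))
E
```

```text
t 23.6 at [465.0348 203.0131  93.515 ] world d [  -0.0348 -414.5131  136.485 ] tool d(m) [-0.4145 -0.1364 -0.0011]
dish_green net 0.82 (array([ 465.8452, -210.3127]), np.float64(0.3323383135936141), np.float64(4.73596989531887))
dish_green net 0.36 (array([ 615.8786, -124.4928]), np.float64(0.44842631215799467), np.float64(7.156437966394336))
dish_green net 0.89 (array([ 461.0261, -217.6444]), np.float64(0.9657968563787747), np.float64(12.105929667815577))
((array([484.8743,   4.2563]), np.float64(8.324643641312848), np.float64(306.82412211312186)), [array([487.7868,   3.5111]), array([470.9085,   4.1151])])
```

View pics/s7.png

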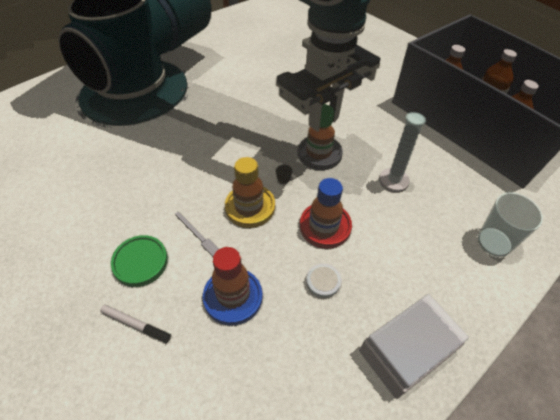

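Call:
carry_out --jaw '[255, 255, 255, 255, 255, 255, 255, 255, 255, 255]' --linear '[[0, -0.01, 0], [0, -0.02, 0], [0, -0.03, 0], [0, -0.03, 0], [0, -0.03, 0], [0, -0.02, 0], [-0.01, 0, 0], [-0.02, 0, 0], [-0.03, 0, 0], [-0.03, 0, 0]]' --rot '[[0, 0, 0], [0, 0, 0], [0, 0, 0], [0, 0, 0], [0, 0, 0], [0, 0, 0], [0, 0, 0], [0, 0, 0], [0, 0, 0], [0, 0, 0]]'

```text
time_s: 24.8
ee_pos: [464.2, 111.7, 232.1]
orientation: [-0.5, -0.499, 0.5, 0.501]
contact_force: [0.4, 0.3, -2.8]
opening: 37.1
```

Call:
carry_out --jaw '[255, 255, 255, 255, 255, 255, 255, 255, 255, 255]' --linear '[[-0.036, 0, 0], [-0.036, 0, 0], [-0.036, 0, 0], [-0.036, 0, 0], [-0.036, 0, 0], [-0.036, 0, 0], [-0.036, 0, 0], [-0.036, 0, 0], [-0.023, 0, 0], [-0.014, 0, 0]]' --rot '[[0, 0, 0], [0, 0, 0], [0, 0, 0], [0, 0, 0], [0, 0, 0], [0, 0, 0], [0, 0, 0], [0, 0, 0], [0, 0, 0], [0, 0, 0]]'

```text
time_s: 25.8
ee_pos: [462.9, -213.8, 232.2]
orientation: [-0.501, -0.499, 0.499, 0.502]
contact_force: [0.0, 0.6, -3.1]
opening: 37.4
```

Call:
carry_out --jaw '[255, 255, 255, 255, 255, 255, 255, 255, 255, 255]' --linear '[[0, 0, 0], [0, 0, 0], [0, 0.01, 0], [0, 0.02, 0], [0, 0.02, 0], [0, 0.02, 0], [0, 0.02, 0], [0, 0.015, 0], [0, 0.01, 0], [0, 0, 0]]' --rot '[[0, 0, 0], [0, 0, 0], [0, 0, 0], [0, 0, 0], [0, 0, 0], [0, 0, 0], [0, 0, 0], [0, 0, 0], [0, 0, 0], [0, 0, 0]]'

```text
time_s: 26.8
ee_pos: [463.5, -211.4, 117.2]
orientation: [-0.5, -0.499, 0.5, 0.501]
contact_force: [0.1, 0.1, -3.0]
opening: 37.2
```

```bash
python3 - <<'E'
from h import *
to(465,-212,93.5)
look(None,0,"green",(465,-212),"w8")
E
```

```text
t 26.8 at [ 463.4993 -211.3698  117.2395] world d [  1.5007  -0.6302 -23.7395] tool d(m) [-0.0006  0.0237 -0.0015]
dish (array([ 525.2913, -200.4542]), np.float64(2.250363267244057), np.float64(255.29775436870156))
dish_green net 0.78 (array([ 465.4823, -211.1047]), np.float64(0.5522697714355439), np.float64(9.028921150501251))
```

View pics/w8.png

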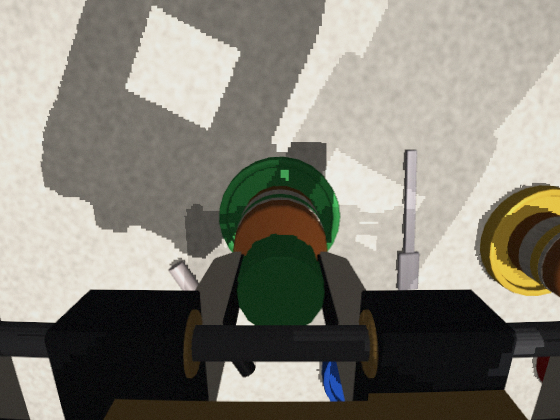

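Call:
carry_out --jaw '[255, 255, 255, 255, 255, 255, 255, 255, 255, 255]' --linear '[[0, 0.006, -0.001], [0, 0.007, 0], [0, 0.005, 0], [0, 0.003, 0], [0, 0.002, 0], [0, 0.001, 0], [0, 0.0007, 0], [0, 0.0005, 0], [0, 0, 0], [0, 0, 0]]' --rot '[[0, 0, 0], [0, 0, 0], [0, 0, 0], [0, 0, 0], [0, 0, 0], [0, 0, 0], [0, 0, 0], [0, 0, 0], [0, 0, 0], [0, 0, 0]]'

```text
time_s: 27.9
ee_pos: [465.0, -212.0, 93.5]
orientation: [0.501, 0.499, -0.499, -0.501]
contact_force: [-0.3, -0.0, -2.1]
opening: 37.7
```

Call:
carry_out --jaw '[255, 255, 255, 255, 255, 255, 255, 255, 255, 255]' --linear '[[0, 0.0003, 0], [0, 0.0002, 0], [0, 0, 0], [0, 0, 0], [0, 0, 0], [0, 0, 0], [0, 0, 0], [0, 0, 0], [0, 0, 0], [0, 0, 0]]' --rot '[[0, 0, 0], [0, 0, 0], [0, 0, 0], [0, 0, 0], [0, 0, 0], [0, 0, 0], [0, 0, 0], [0, 0, 0], [0, 0, 0], [0, 0, 0]]'

```text
time_s: 28.9
ee_pos: [465.2, -212.1, 93.5]
orientation: [0.501, 0.499, -0.499, -0.5]
contact_force: [-0.9, -0.3, 5.5]
opening: 37.7
```

Call:
carry_out --jaw '[110, 80, 40, 0, 0, 0, 0, 0, 0, 0]' --linear '[[0, 0, 0], [0, 0, 0], [0, 0, 0], [0, 0, 0], [0, 0, 0], [0, -0.01, 0], [0, -0.02, 0], [0, -0.03, 0], [0, -0.04, 0], [0, -0.036, 0]]' --rot '[[0, 0, 0], [0, 0, 0], [0, 0, 0], [0, 0, 0], [0, 0, 0], [0, 0, 0], [0, 0, 0], [0, 0, 0], [0, 0, 0], [0, 0, 0]]'

```text
time_s: 29.9
ee_pos: [464.7, -211.8, 231.4]
orientation: [0.501, 0.499, -0.499, -0.5]
contact_force: [0.7, -1.4, -0.5]
opening: 93.1
```

Call:
carry_out --jaw '[0, 0, 0, 0, 0, 0, 0, 0, 0, 0]' --linear '[[0.02, 0, -0.01], [0.036, 0, -0.018], [0.036, 0, -0.018], [0.036, 0, -0.018], [0.036, 0, -0.018], [0.036, 0, -0.018], [0.036, 0, -0.018], [0.034, 0, -0.018], [0.015, 0, -0.007], [0.005, 0, -0.003]]' --rot '[[0, 0, 0], [0, 0, 0], [0, 0, 0], [0, 0, 0], [0, 0, 0], [0, 0, 0], [0, 0, 0], [0, 0, 0], [0, 0, 0], [0, 0, 0]]'

```text
time_s: 30.9
ee_pos: [612.0, 78.8, 229.1]
orientation: [-0.5, -0.5, 0.5, 0.5]
contact_force: [-0.7, -0.8, -0.1]
opening: 92.8
```

```bash
python3 - <<'E'
from h import *
to(612,77,96)
look("blue",(612,77),"red",(607,82),"w9")
P=[optics.get_image(n) for n in ["scene","top"]]
cv2.imwrite("pics/s9.png",P[0]["frame"][:,:,::-1])
print(cap(P,"blue",(612,77)))
print(cap(P,"red",(614,-124)))
print(cap(P,"green",(464,-212)))
print(cap(P,"yellow",(487,4)))
E
```

```text
t 30.9 at [612.0016  78.8139 229.0621] world d [  -0.0016   -1.8139 -133.0621] tool d(m) [-0.0018  0.1331 -0.    ]
cap (array([607.9185,  78.0317]), np.float64(0.9545945206177542), np.float64(15.751959611425251))
dish (array([608.175 ,  83.4626]), np.float64(0.558050207523002), np.float64(5.661744835541879))
dish_red net 0.62 (array([607.9444,  84.1074]), np.float64(0.4320012383663523), np.float64(3.8061417512758022))
((array([611.8677,  80.1182]), np.float64(2.417174967867105), np.float64(28.35605495669801)), [array([614.8616,  76.2002]), array([602.3805,  74.666 ])])
((array([ 613.5488, -123.0374]), np.float64(0.6105758023041378), np.float64(21.053479793992967)), [array([ 613.877 , -122.2923]), array([ 611.3967, -126.803 ])])
((array([ 446.1241, -203.8912]), np.float64(7.796668055632052), np.float64(292.9648763905188)), [array([ 467.31  , -211.3148]), array([ 452.8567, -181.523 ])])
((array([487.7204,  -0.5865]), np.float64(2.1813755648012307), np.float64(113.86161840555152)), [array([488.0096,   3.8617]), array([474.5986, -23.0099])])
```

View pics/w9.png

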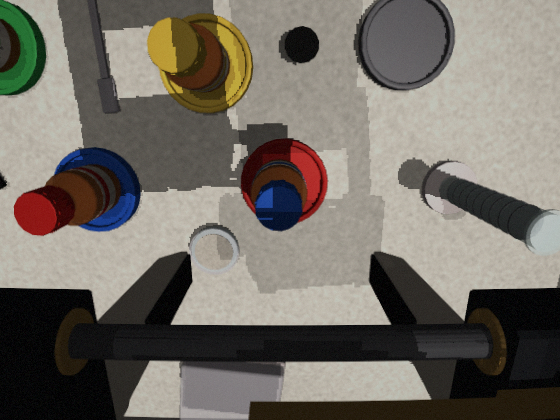

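View pics/s9.png

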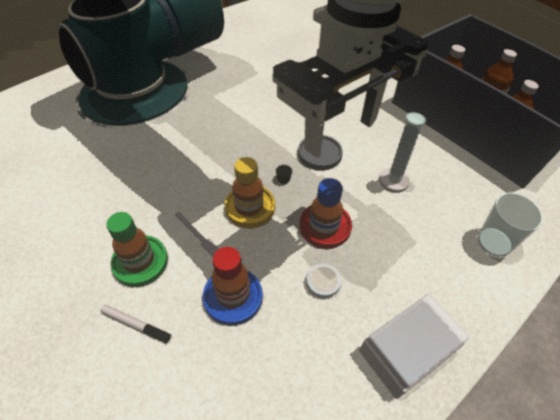

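```bash
python3 - <<'E'
from h import *
p=optics.get_image("wrist")
f=p["frame"][:,:,::-1].copy()
for v,col in (((608,78),(255,255,255)),((612,77),(0,255,255))):
    cv2.polylines(f,[cyl(p,*v,19,88,116).astype(int)],True,col,1)
cv2.imwrite("pics/ov.png",cv2.resize(f[150:260,200:360],None,fx=5,fy=5,interpolation=0))
E
```

```text
(no output)
```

View pics/ov.png

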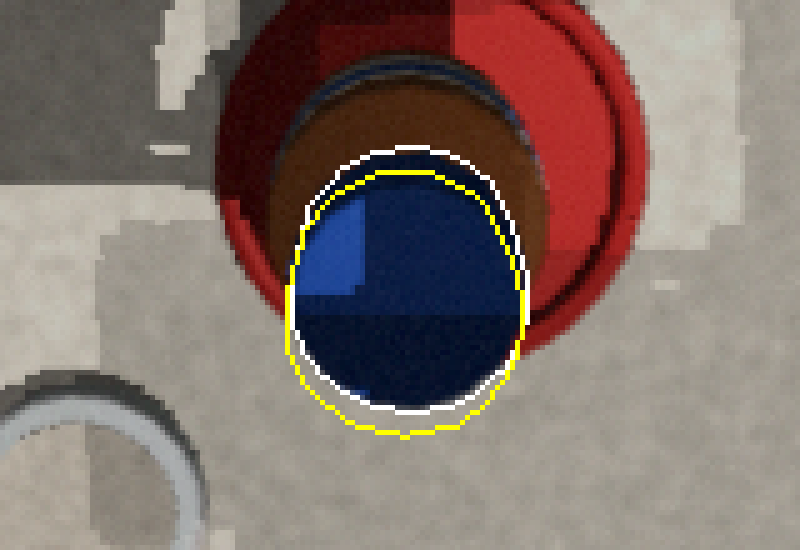

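Call:
carry_out --jaw '[0, 0, 0, 0, 0, 0, 0, 0, 0, 0]' --linear '[[-0.001, 0.01, 0.003], [0, 0.02, 0], [0, 0.02, 0], [0, 0.02, 0], [0, 0.02, 0], [0, 0.02, 0], [0, 0.014, 0], [0, 0.01, 0], [0, 0, 0], [0, 0, 0]]' --rot '[[0, 0, 0], [0, 0, 0], [0, 0, 0], [0, 0, 0], [0, 0, 0], [0, 0, 0], [0, 0, 0], [0, 0, 0], [0, 0, 0], [0, 0, 0]]'

```text
time_s: 32.15
ee_pos: [608.9, 76.6, 95.4]
orientation: [0.501, 0.499, -0.499, -0.501]
contact_force: [-0.5, 0.4, 0.2]
opening: 93.0
```

Call:
carry_out --jaw '[60, 90, 110, 130, 150, 170, 190, 210, 230, 255]' --linear '[[0, 0, 0], [0, 0, 0], [0, 0, 0], [0, 0, 0], [0, 0, 0], [0, 0, 0], [0, 0, 0], [0, 0, 0], [0, 0, 0], [0, 0, 0]]' --rot '[[0, 0, 0], [0, 0, 0], [0, 0, 0], [0, 0, 0], [0, 0, 0], [0, 0, 0], [0, 0, 0], [0, 0, 0], [0, 0, 0], [0, 0, 0]]'

```text
time_s: 33.15
ee_pos: [608.7, 76.7, 94.8]
orientation: [-0.501, -0.499, 0.499, 0.501]
contact_force: [-0.6, 0.7, 0.1]
opening: 37.3
```

```bash
python3 - <<'E'
from h import *
to(464.5,203.5,230)
p=optics.get_image("wrist"); cv2.imwrite("pics/w10.png",p["frame"][:,:,::-1])
E
```

```text
t 33.15 at [608.6965  76.6632  94.8299] world d [-144.1965  126.8368  135.1701] tool d(m) [ 0.1264 -0.1352  0.1446]
```

View pics/w10.png

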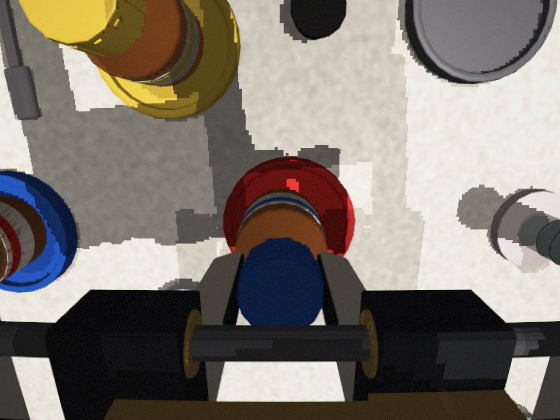

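Call:
carry_out --jaw '[255, 255, 255, 255, 255, 255, 255, 255, 255, 255]' --linear '[[0, -0.01, 0], [0, -0.02, 0], [0, -0.02, 0], [0, -0.01, 0], [0.008, 0, 0.01], [0.016, 0, 0.018], [0.022, 0, 0.025], [0.022, 0, 0.025], [0.022, 0, 0.025], [0.017, 0, 0.02]]' --rot '[[0, 0, 0], [0, 0, 0], [0, 0, 0], [0, 0, 0], [0, 0, 0], [0, 0, 0], [0, 0, 0], [0, 0, 0], [0, 0, 0], [0, 0, 0]]'

```text
time_s: 34.2
ee_pos: [483.7, 185.1, 153.7]
orientation: [-0.5, -0.499, 0.5, 0.501]
contact_force: [0.1, 0.4, -2.0]
opening: 37.5
```

Call:
carry_out --jaw '[255, 255, 255, 255, 255, 255, 255, 255, 255, 255]' --linear '[[0.012, 0, 0.013], [0.005, 0, 0.006], [0.0025, 0, 0.0025], [0, 0, 0], [0, 0, 0], [0, 0, 0], [0, 0.01, 0], [0, 0.015, 0], [0, 0.01, 0], [0, 0, 0]]' --rot '[[0, 0, 0], [0, 0, 0], [0, 0, 0], [0, 0, 0], [0, 0, 0], [0, 0, 0], [0, 0, 0], [0, 0, 0], [0, 0, 0], [0, 0, 0]]'

```text
time_s: 35.2
ee_pos: [463.7, 203.2, 117.4]
orientation: [-0.5, -0.498, 0.5, 0.501]
contact_force: [-0.4, -0.1, -2.1]
opening: 37.7
```

```bash
python3 - <<'E'
from h import *
to(464.5,203.5,94.8)
look(None,0,"grey",(464.5,203.5),"w11")
E
```

```text
t 35.2 at [463.7137 203.1583 117.4117] world d [  0.7863   0.3417 -22.6117] tool d(m) [ 0.0004  0.0226 -0.0009]
dish_grey net 0.62 (array([464.9708, 205.1501]), np.float64(0.4856776522166595), np.float64(7.687528177470847))
```

View pics/w11.png

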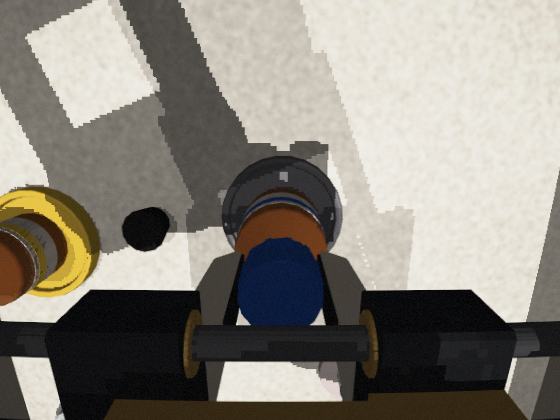

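Call:
carry_out --jaw '[255, 255, 255, 255, 255, 255, 255, 255, 255, 255]' --linear '[[0, 0.006, 0], [0, 0.007, 0], [0, 0.005, 0], [0, 0.003, 0], [0, 0.002, 0], [0, 0.001, 0], [0, 0.0005, 0], [0, 0.0005, 0], [0, 0, 0], [0, 0, 0]]' --rot '[[0, 0, 0], [0, 0, 0], [0, 0, 0], [0, 0, 0], [0, 0, 0], [0, 0, 0], [0, 0, 0], [0, 0, 0], [0, 0, 0], [0, 0, 0]]'

```text
time_s: 36.3
ee_pos: [464.6, 203.6, 95.0]
orientation: [0.501, 0.499, -0.499, -0.501]
contact_force: [-0.1, -0.1, -2.6]
opening: 37.4
```

Call:
carry_out --jaw '[255, 255, 255, 255, 255, 255, 255, 255, 255, 255]' --linear '[[0, 0.0003, 0], [0, 0.0003, 0], [0, 0, 0], [0, 0, 0], [0, 0, 0], [0, 0, 0], [0, 0, 0], [0, 0, 0], [0, 0, 0], [0, 0, 0]]' --rot '[[0, 0, 0], [0, 0, 0], [0, 0, 0], [0, 0, 0], [0, 0, 0], [0, 0, 0], [0, 0, 0], [0, 0, 0], [0, 0, 0], [0, 0, 0]]'

```text
time_s: 37.3
ee_pos: [464.8, 203.7, 94.8]
orientation: [0.501, 0.5, -0.499, -0.501]
contact_force: [-0.9, -0.5, 6.6]
opening: 37.5
```

Call:
carry_out --jaw '[110, 80, 40, 0, 0, 0, 0, 0, 0, 0]' --linear '[[0, 0, 0], [0, 0, 0], [0, 0, 0], [0, 0, 0], [0, 0, 0], [0, -0.01, 0], [0, -0.02, 0], [0, -0.03, 0], [0, -0.04, 0], [0, -0.035, 0]]' --rot '[[0, 0, 0], [0, 0, 0], [0, 0, 0], [0, 0, 0], [0, 0, 0], [0, 0, 0], [0, 0, 0], [0, 0, 0], [0, 0, 0], [0, 0, 0]]'

```text
time_s: 38.3
ee_pos: [464.4, 203.5, 231.9]
orientation: [0.501, 0.5, -0.499, -0.501]
contact_force: [-0.0, -0.7, 0.1]
opening: 92.7
```

Call:
carry_out --jaw '[0, 0, 0, 0, 0, 0, 0, 0, 0, 0]' --linear '[[-0.025, 0, -0.011], [-0.04, 0, -0.018], [-0.04, 0, -0.018], [-0.04, 0, -0.018], [-0.04, 0, -0.018], [-0.04, 0, -0.018], [-0.04, 0, -0.018], [-0.038, 0, -0.017], [-0.018, 0, -0.008], [-0.006, 0, -0.003]]' --rot '[[0, 0, 0], [0, 0, 0], [0, 0, 0], [0, 0, 0], [0, 0, 0], [0, 0, 0], [0, 0, 0], [0, 0, 0], [0, 0, 0], [0, 0, 0]]'

```text
time_s: 39.3
ee_pos: [611.0, -125.4, 229.4]
orientation: [-0.501, -0.499, 0.499, 0.501]
contact_force: [-0.3, -0.2, -0.7]
opening: 92.9
```

```bash
python3 - <<'E'
from h import *
to(613,-124,96)
look("red",(613,-124),"blue",(615,-125),"w12")
p=optics.get_image("scene")
cv2.imwrite("pics/s12.png",p["frame"][:,:,::-1])
dishnet(p,"dish_red",(607,82))
print(cap([p],"blue",(465,203)))
E
```

```text
t 39.3 at [ 610.9926 -125.3831  229.3697] world d [   2.0074    1.3831 -133.3697] tool d(m) [ 0.0014  0.1334 -0.002 ]
cap (array([ 612.1149, -123.1028]), np.float64(0.49484102611466163), np.float64(5.267423789119503))
dish (array([ 616.529 , -125.4629]), np.float64(0.7041273283873745), np.float64(11.297971452180423))
dish_blue net 0.56 (array([ 615.7862, -124.8525]), np.float64(0.30406482677306573), np.float64(2.714013968770816))
dish_red net 0.93 (array([608.5217,  84.2647]), np.float64(0.33573368454673813), np.float64(2.7021322049747125))
((array([469.1055, 202.3032]), np.float64(0.6474485532625905), np.float64(14.897848976434265)), [array([469.1055, 202.3032])])
```

View pics/w12.png

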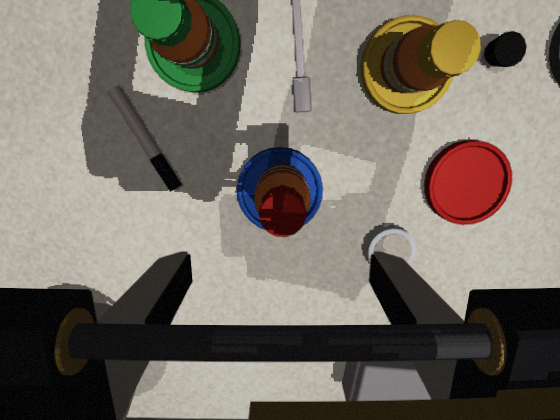

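View pics/s12.png

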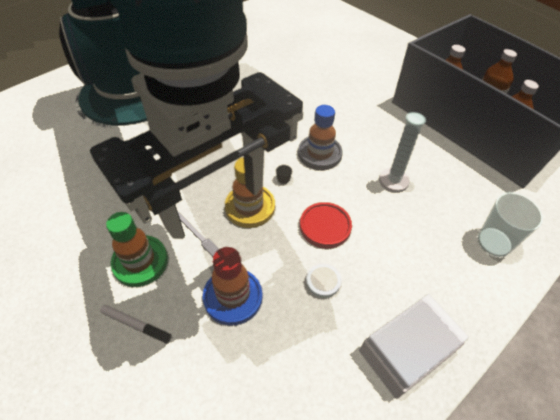

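Call:
carry_out --jaw '[0, 0, 0, 0, 0, 0, 0, 0, 0, 0]' --linear '[[0.001, 0.01, -0.001], [0, 0.02, 0], [0, 0.02, 0], [0, 0.02, 0], [0, 0.02, 0], [0, 0.02, 0], [0, 0.014, 0], [0, 0.01, 0], [0, 0, 0], [0, 0, 0]]' --rot '[[0, 0, 0], [0, 0, 0], [0, 0, 0], [0, 0, 0], [0, 0, 0], [0, 0, 0], [0, 0, 0], [0, 0, 0], [0, 0, 0], [0, 0, 0]]'

```text
time_s: 40.5
ee_pos: [611.9, -122.7, 95.9]
orientation: [0.501, 0.499, -0.499, -0.5]
contact_force: [0.4, -0.3, 0.2]
opening: 93.2
```

Call:
carry_out --jaw '[60, 90, 110, 130, 150, 170, 190, 210, 230, 255]' --linear '[[0, 0, 0], [0, 0, 0], [0, 0, 0], [0, 0, 0], [0, 0, 0], [0, 0, 0], [0, 0, 0], [0, 0, 0], [0, 0, 0], [0, 0, 0]]' --rot '[[0, 0, 0], [0, 0, 0], [0, 0, 0], [0, 0, 0], [0, 0, 0], [0, 0, 0], [0, 0, 0], [0, 0, 0], [0, 0, 0], [0, 0, 0]]'

```text
time_s: 41.5
ee_pos: [611.6, -122.9, 95.2]
orientation: [-0.501, -0.499, 0.499, 0.501]
contact_force: [-0.2, -0.6, -1.4]
opening: 37.9
```

```bash
python3 - <<'E'
from h import *
to(608,83,96)
E
```

```text
t 41.5 at [ 611.6199 -122.8764   95.2102] world d [ -3.6199 205.8764   0.7898] tool d(m) [ 0.2059 -0.0008  0.0042]
```

Call:
carry_out --jaw '[255, 255, 255, 255, 255, 255, 255, 255, 255, 255]' --linear '[[0, -0.01, 0], [0, -0.02, 0], [0, -0.02, 0], [0, -0.01, 0], [0.01, 0, 0], [0.02, 0, 0.0005], [0.03, 0, 0.0005], [0.03, 0, 0.0005], [0.03, 0, 0.0005], [0.03, 0, 0.0005]]' --rot '[[0, 0, 0], [0, 0, 0], [0, 0, 0], [0, 0, 0], [0, 0, 0], [0, 0, 0], [0, 0, 0], [0, 0, 0], [0, 0, 0], [0, 0, 0]]'

```text
time_s: 42.5
ee_pos: [608.9, 29.0, 154.1]
orientation: [-0.5, -0.499, 0.5, 0.501]
contact_force: [0.2, -1.2, -2.4]
opening: 37.3
```

Call:
carry_out --jaw '[255, 255, 255, 255, 255, 255, 255, 255, 255, 255]' --linear '[[0.025, 0, 0.0005], [0.017, 0, 0], [0.01, 0, 0], [0.004, 0, 0], [0, 0, 0], [0, 0, 0], [0, 0.01, 0], [0, 0.015, 0], [0, 0.01, 0], [0, 0, 0]]' --rot '[[0, 0, 0], [0, 0, 0], [0, 0, 0], [0, 0, 0], [0, 0, 0], [0, 0, 0], [0, 0, 0], [0, 0, 0], [0, 0, 0], [0, 0, 0]]'

```text
time_s: 43.5
ee_pos: [608.3, 82.8, 117.6]
orientation: [-0.5, -0.498, 0.5, 0.502]
contact_force: [-0.3, 0.9, -1.8]
opening: 37.7
```

```bash
python3 - <<'E'
from h import *
to(608,83,95.2)
look(None,0,"red",(608,83),"w13")
E
```

```text
t 43.5 at [608.2526  82.842  117.5655] world d [ -0.2526   0.158  -22.3655] tool d(m) [0.0002 0.0224 0.0002]
dish (array([674.2775,  93.4294]), np.float64(5.011350410231238), np.float64(251.00799509744397))
dish_red net 0.69 (array([608.1166,  83.4605]), np.float64(0.39544681731283926), np.float64(8.116743946323153))
```

View pics/w13.png

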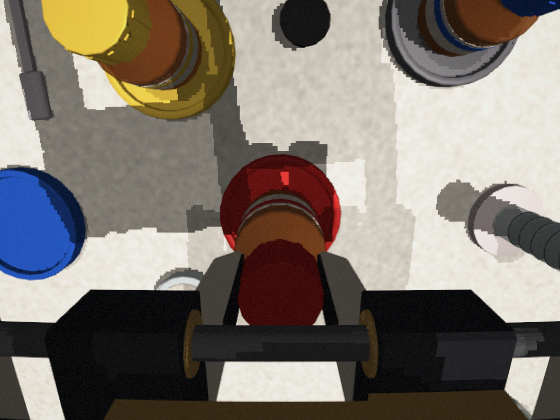

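Call:
carry_out --jaw '[255, 255, 255, 255, 255, 255, 255, 255, 255, 255]' --linear '[[0, 0.006, 0.001], [0, 0.007, 0], [0, 0.005, 0], [0, 0.003, 0], [0, 0.002, 0], [0, 0.001, 0], [0, 0.0005, 0], [0, 0.0005, 0], [0, 0, 0], [0, 0, 0]]' --rot '[[0, 0, 0], [0, 0, 0], [0, 0, 0], [0, 0, 0], [0, 0, 0], [0, 0, 0], [0, 0, 0], [0, 0, 0], [0, 0, 0], [0, 0, 0]]'

```text
time_s: 44.6
ee_pos: [608.3, 83.2, 95.4]
orientation: [0.501, 0.499, -0.499, -0.501]
contact_force: [0.4, 0.2, -2.1]
opening: 37.1
```

Call:
carry_out --jaw '[255, 255, 255, 255, 255, 255, 255, 255, 255, 255]' --linear '[[0, 0.0003, 0], [0, 0.0003, 0], [0, 0, 0], [0, 0, 0], [0, 0, 0], [0, 0, 0], [0, 0, 0], [0, 0, 0], [0, 0, 0], [0, 0, 0]]' --rot '[[0, 0, 0], [0, 0, 0], [0, 0, 0], [0, 0, 0], [0, 0, 0], [0, 0, 0], [0, 0, 0], [0, 0, 0], [0, 0, 0], [0, 0, 0]]'

```text
time_s: 45.6
ee_pos: [608.5, 83.1, 95.2]
orientation: [0.501, 0.499, -0.499, -0.501]
contact_force: [-0.9, -0.5, 5.6]
opening: 37.6
```

Call:
carry_out --jaw '[110, 80, 40, 0, 0, 0, 0, 0, 0, 0]' --linear '[[0, 0, 0], [0, 0, 0], [0, 0, 0], [0, 0, 0], [0, 0, 0], [0, -0.01, 0], [0, -0.02, 0], [0, -0.03, 0], [0, -0.04, 0], [0, -0.035, 0]]' --rot '[[0, 0, 0], [0, 0, 0], [0, 0, 0], [0, 0, 0], [0, 0, 0], [0, 0, 0], [0, 0, 0], [0, 0, 0], [0, 0, 0], [0, 0, 0]]'

```text
time_s: 46.6
ee_pos: [608.1, 83.1, 232.4]
orientation: [0.501, 0.5, -0.499, -0.5]
contact_force: [-0.4, 0.1, -0.0]
opening: 93.1
```

Call:
carry_out --jaw '[0, 0, 0, 0, 0, 0, 0, 0, 0, 0]' --linear '[[0.01, 0, 0.012], [0.02, 0, 0.024], [0.02, 0, 0.024], [0.02, 0, 0.024], [0.02, 0, 0.024], [0.015, 0, 0.018], [0.01, 0, 0.012], [0.005, 0, 0.006], [0, 0, 0], [0, 0, 0]]' --rot '[[0, 0, 0], [0, 0, 0], [0, 0, 0], [0, 0, 0], [0, 0, 0], [0, 0, 0], [0, 0, 0], [0, 0, 0], [0, 0, 0], [0, 0, 0]]'

```text
time_s: 47.6
ee_pos: [465.0, 203.3, 229.6]
orientation: [0.501, 0.499, -0.499, -0.501]
contact_force: [0.5, -1.0, 0.1]
opening: 92.9
```

```bash
python3 - <<'E'
from h import *
to(464.7,203.6,95.5)
look("blue",(465,203),"grey",(464.5,204),"w14")
p=optics.get_image("scene")
cv2.imwrite("pics/s14.png",p["frame"][:,:,::-1])
dishnet(p,"dish_blue",(615,-125))
print(cap([p],"red",(608,83)))
E
```

```text
t 47.6 at [464.9696 203.2669 229.6225] world d [  -0.2696    0.3331 -134.1225] tool d(m) [0.0004 0.1341 0.0003]
cap (array([463.3949, 204.8096]), np.float64(0.5336999425424761), np.float64(7.705237934976697))
dish_grey net 0.33 (array([506.5313, -35.86  ]), np.float64(10.229187043552788), np.float64(271.660867024174))
dish_blue net 0.76 (array([ 617.0437, -124.433 ]), np.float64(0.6285401203474265), np.float64(7.765729541542587))
dish_blue net 0.56 (array([584.7429, 121.1887]), np.float64(5.943364062310911), np.float64(120.81484674644346))
dish_blue net 0.51 (array([608.0131,  84.3464]), np.float64(0.32338944337758774), np.float64(2.9810558552096458))
((array([610.4178,  83.6883]), np.float64(0.46613404806785014), np.float64(3.1795757920924865)), [array([610.4178,  83.6883])])
```

View pics/w14.png

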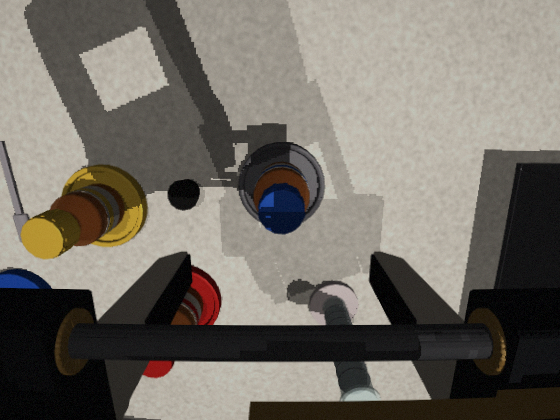

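View pics/s14.png

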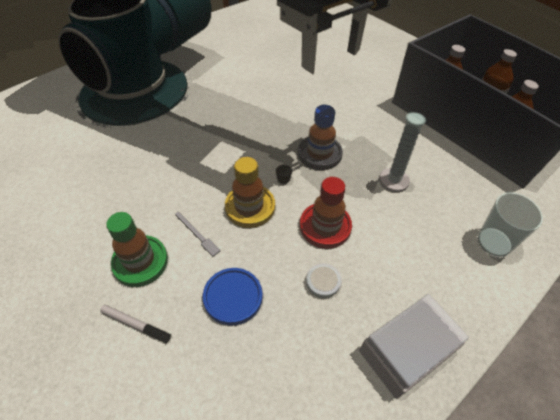

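Red stands in red; the blue dish is empty; blue is under the gripper. Descend and grip.

Call:
carry_out --jaw '[0, 0, 0, 0, 0, 0, 0, 0, 0, 0]' --linear '[[0.001, 0.01, 0.0005], [0, 0.02, 0], [0, 0.02, 0], [0, 0.02, 0], [0, 0.02, 0], [0, 0.02, 0], [0, 0.014, 0], [0, 0.01, 0], [0, 0, 0], [0, 0, 0]]' --rot '[[0, 0, 0], [0, 0, 0], [0, 0, 0], [0, 0, 0], [0, 0, 0], [0, 0, 0], [0, 0, 0], [0, 0, 0], [0, 0, 0], [0, 0, 0]]'

```text
time_s: 48.8
ee_pos: [464.3, 204.6, 96.1]
orientation: [0.501, 0.499, -0.499, -0.501]
contact_force: [0.0, 0.5, -0.4]
opening: 93.4
```

Call:
carry_out --jaw '[60, 90, 110, 130, 150, 170, 190, 210, 230, 255]' --linear '[[0, 0, 0], [0, 0, 0], [0, 0, 0], [0, 0, 0], [0, 0, 0], [0, 0, 0], [0, 0, 0], [0, 0, 0], [0, 0, 0], [0, 0, 0]]' --rot '[[0, 0, 0], [0, 0, 0], [0, 0, 0], [0, 0, 0], [0, 0, 0], [0, 0, 0], [0, 0, 0], [0, 0, 0], [0, 0, 0], [0, 0, 0]]'

```text
time_s: 49.8
ee_pos: [464.1, 204.5, 95.6]
orientation: [-0.501, -0.499, 0.499, 0.501]
contact_force: [0.8, -0.2, 0.4]
opening: 37.2
```

```bash
python3 - <<'E'
from h import *
to(615.5,-125,95.5)
E
```

```text
t 49.8 at [464.0509 204.5288  95.6096] world d [ 151.4491 -329.5288   -0.1096] tool d(m) [-0.3291  0.0001 -0.1524]
```

Call:
carry_out --jaw '[255, 255, 255, 255, 255, 255, 255, 255, 255, 255]' --linear '[[0, -0.01, 0], [0, -0.02, 0], [0, -0.03, 0], [0, -0.03, 0], [0, -0.03, 0], [0, -0.02, 0], [-0.01, 0, -0.005], [-0.02, 0, -0.009], [-0.03, 0, -0.014], [-0.03, 0, -0.014]]' --rot '[[0, 0, 0], [0, 0, 0], [0, 0, 0], [0, 0, 0], [0, 0, 0], [0, 0, 0], [0, 0, 0], [0, 0, 0], [0, 0, 0], [0, 0, 0]]'

```text
time_s: 50.8
ee_pos: [505.9, 112.9, 234.5]
orientation: [-0.5, -0.499, 0.5, 0.501]
contact_force: [-0.2, 0.2, -2.5]
opening: 37.3
```

Call:
carry_out --jaw '[255, 255, 255, 255, 255, 255, 255, 255, 255, 255]' --linear '[[-0.033, 0, -0.015], [-0.033, 0, -0.015], [-0.033, 0, -0.015], [-0.033, 0, -0.015], [-0.033, 0, -0.015], [-0.033, 0, -0.015], [-0.025, 0, -0.011], [-0.012, 0, -0.006], [-0.0045, 0, -0.0025], [0, 0, 0]]' --rot '[[0, 0, 0], [0, 0, 0], [0, 0, 0], [0, 0, 0], [0, 0, 0], [0, 0, 0], [0, 0, 0], [0, 0, 0], [0, 0, 0], [0, 0, 0]]'

```text
time_s: 51.8
ee_pos: [614.5, -125.4, 235.0]
orientation: [-0.5, -0.499, 0.499, 0.501]
contact_force: [0.4, 1.3, -1.7]
opening: 37.6
```

Call:
carry_out --jaw '[255, 255, 255, 255, 255, 255, 255, 255, 255, 255]' --linear '[[0, 0, 0], [0, 0, 0], [0, 0.01, 0], [0, 0.02, 0], [0, 0.02, 0], [0, 0.02, 0], [0, 0.02, 0], [0, 0.015, 0], [0, 0.01, 0], [0, 0, 0]]' --rot '[[0, 0, 0], [0, 0, 0], [0, 0, 0], [0, 0, 0], [0, 0, 0], [0, 0, 0], [0, 0, 0], [0, 0, 0], [0, 0, 0], [0, 0, 0]]'

```text
time_s: 52.8
ee_pos: [614.1, -125.1, 119.2]
orientation: [-0.5, -0.499, 0.5, 0.501]
contact_force: [-0.3, -0.0, -2.5]
opening: 37.3
```

```bash
python3 - <<'E'
from h import *
to(615.5,-125,95.6)
look(None,0,"blue",(615,-125),"w15")
E
```

```text
t 52.8 at [ 614.1245 -125.0625  119.1653] world d [  1.3755   0.0625 -23.5653] tool d(m) [ 0.0001  0.0236 -0.0014]
dish (array([ 680.1272, -114.8319]), np.float64(7.520356352384674), np.float64(305.05979921939553))
dish_blue net 0.81 (array([ 616.381 , -125.4178]), np.float64(0.4934637070173835), np.float64(9.514259630531022))
```

View pics/w15.png

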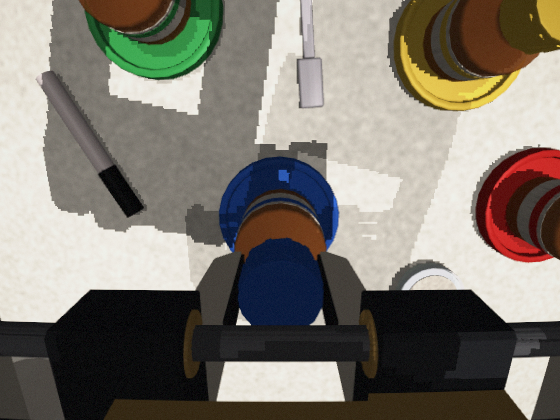

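Call:
carry_out --jaw '[255, 255, 255, 255, 255, 255, 255, 255, 255, 255]' --linear '[[0, 0.006, -0.0005], [0, 0.007, 0], [0, 0.005, 0], [0, 0.003, 0], [0, 0.002, 0], [0, 0.001, 0], [0, 0.0005, 0], [0, 0.0005, 0], [0, 0, 0], [0, 0, 0]]' --rot '[[0, 0, 0], [0, 0, 0], [0, 0, 0], [0, 0, 0], [0, 0, 0], [0, 0, 0], [0, 0, 0], [0, 0, 0], [0, 0, 0], [0, 0, 0]]'

```text
time_s: 53.9
ee_pos: [615.2, -125.4, 95.8]
orientation: [0.501, 0.499, -0.499, -0.501]
contact_force: [0.0, -0.1, -2.0]
opening: 37.7
```

Call:
carry_out --jaw '[255, 255, 255, 255, 255, 255, 255, 255, 255, 255]' --linear '[[0, 0.0003, 0], [0, 0.0003, 0], [0, 0, 0], [0, 0, 0], [0, 0, 0], [0, 0, 0], [0, 0, 0], [0, 0, 0], [0, 0, 0], [0, 0, 0]]' --rot '[[0, 0, 0], [0, 0, 0], [0, 0, 0], [0, 0, 0], [0, 0, 0], [0, 0, 0], [0, 0, 0], [0, 0, 0], [0, 0, 0], [0, 0, 0]]'

```text
time_s: 54.9
ee_pos: [615.3, -125.4, 95.6]
orientation: [0.501, 0.499, -0.499, -0.5]
contact_force: [-1.1, 0.1, 5.4]
opening: 37.4
```

Release, rise, then swing back out of view to check all the bottles.

Call:
carry_out --jaw '[110, 80, 40, 0, 0, 0, 0, 0, 0, 0]' --linear '[[0, 0, 0], [0, 0, 0], [0, 0, 0], [0, 0, 0], [0, 0, 0], [0, -0.01, 0], [0, -0.02, 0], [0, -0.03, 0], [0, -0.04, 0], [0, -0.035, 0]]' --rot '[[0, 0, 0], [0, 0, 0], [0, 0, 0], [0, 0, 0], [0, 0, 0], [0, 0, 0], [0, 0, 0], [0, 0, 0], [0, 0, 0], [0, 0, 0]]'

```text
time_s: 55.9
ee_pos: [615.0, -125.3, 232.8]
orientation: [0.501, 0.499, -0.499, -0.5]
contact_force: [0.0, 0.1, -0.3]
opening: 93.1
```

Call:
carry_out --jaw '[0, 0, 0, 0, 0, 0, 0, 0, 0, 0]' --linear '[[0.01, -0.02, 0.015], [0.02, -0.02, 0.03], [0.02, -0.02, 0.035], [0.02, -0.02, 0.035], [0.02, -0.02, 0.035], [0.02, -0.01, 0.035], [0.02, 0, 0.03], [0.01, 0, 0.01], [0, 0, 0], [0, 0, 0]]' --rot '[[0, 0, 0], [0, 0, 0], [0, 0, 0], [0, 0, 0], [0, 0, 0], [0, 0, 0], [0, 0, 0], [0, 0, 0], [0, 0, 0], [0, 0, 0]]'

```text
time_s: 56.9
ee_pos: [390.9, 15.1, 340.3]
orientation: [0.501, 0.5, -0.499, -0.5]
contact_force: [-0.3, -0.1, -1.0]
opening: 93.1
```

```bash
python3 - <<'E'
from h import *
np.set_printoptions(precision=1,suppress=True)
s=robot.read_state(); print(s["time_s"],s["ee_pos"])
P={n:optics.get_image(n) for n in ["scene","top","wrist"]}
for n,p in P.items(): cv2.imwrite(f"pics/f_{n}.png",p["frame"][:,:,::-1])
D={"red":(608,83.5),"yellow":(487.5,4.5),"green":(465,-211),"blue":(616,-125)}
for c,d in D.items():
    for n in ("scene","wrist","top"):
        try: print(c,n,cap([P[n]],c,d)[0][:2])
        except Exception as e: print(c,n,"-")
r=nets.mark_of(P["scene"],"measuring_cylinder"); print("cyl",r[0]["confidence"],atz(P["scene"],px(r[0]["xy"]),0))
E
```

```text
56.9 [390.9  15.1 340.3]
red scene (array([610.7,  83.5]), np.float64(0.6886109369649063))
red wrist (array([560.4, 118.9]), np.float64(2.405893463795377))
red top (array([592. ,  76.3]), np.float64(10.898766497084093))
yellow scene (array([487.1,   3.4]), np.float64(1.012152890289472))
yellow wrist (array([482.5,   7.5]), np.float64(4.304794715947004))
yellow top (array([487.5,   4.5]), np.float64(nan))
green scene (array([ 465.9, -210.8]), np.float64(0.8383498318676273))
green wrist (array([ 462.5, -210.7]), np.float64(0.6407514414638091))
green top (array([ 468.5, -209.1]), np.float64(2.3584979517080593))
blue scene (array([ 618.2, -124.3]), np.float64(1.163861596017423))
blue wrist (array([ 613.6, -123.5]), np.float64(0.4982910065946582))
blue top (array([ 588.9, -107.7]), np.float64(8.68933187819717))
cyl 0.69 [614.1 266.9   0. ]
  return _methods._mean(a, axis=axis, dtype=dtype,
  ret = ret.dtype.type(ret / rcount)
```

View pics/f_scene.png

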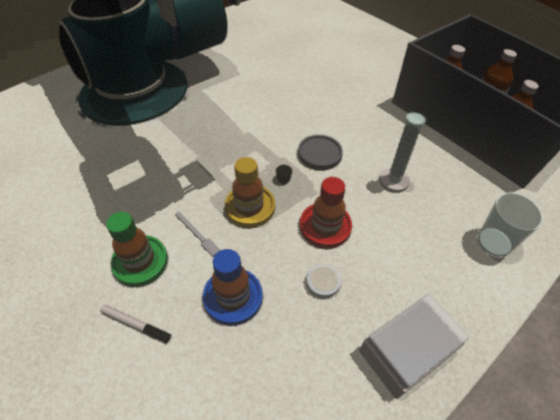

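View pics/f_wrist.png

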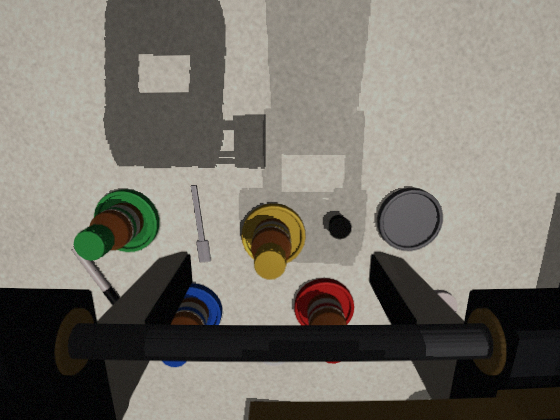

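```bash
python3 -c "
from workcell import ticket
print(ticket.close_job())"
```

```text
the job is handed in; nothing more can be done
None
```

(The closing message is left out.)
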